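# Snap the retaining clip onto the spindle with the fork tool

### The job

Pick up the black-handled fork tool and use its prongs, not your fingers, to push the split clip that lies on the block's ledge sideways into the spindle's groove until it snaps fully home. Push with feeling, without ramming it (stay well below 40 N), then lay the fork flat on the open bench, clear of the block, and let go. Leave the red pliers and the blue screwdriver where they lie.

Things in the scene. Friction and masses are not known exactly. Their poses are not given: they have to be found in the camera images.
- groove (a point): Point on the upright spindle's axis at ledge level, on a fixed block 185 x 90 x 30 mm; its flat steel top, 30 mm above the bench, is the ledge. x axis: level, the way the clip must be pushed; the ledge runs from x = -140 to +45 mm and y = -45 to +45 mm. The groove, 22 mm in diameter, reaches from the ledge to 8 mm above it. z up.
- spindle_top (a point): Centre of the spindle's top, 41.5 mm above the ledge. Under it a stub 20 mm in diameter, 14 mm high, then a land 30 mm in diameter from 27.5 down to 8 mm above the ledge, then the groove.
- clip: Dark steel split clip, 44 mm wide, 5 mm thick, oiled, flat and loose on the ledge before the spindle, its mouth turned to it within about 20 degrees. Origin: centre of its bore, underside; seated, this is on the spindle's axis. x axis: towards its mouth, z up. Two sprung arms reach to x = +15 mm: flared tips 34 mm apart, then round teeth at x = +5.5 mm with a 16 mm gap.
- clip_back (a point): Middle of the clip's flat back, half-way up (at x = -20.5 mm of the clip, back 26 mm wide); axes as the clip. A tab 8 mm wide with a round end sticks out 10.5 mm backwards (-x) from it. Pushed here, the clip meets the groove 14 to 20 mm short of home; 8 to 16 N spreads its arms past the widest point, 5.5 mm short; then it snaps in and the push rises steeply.
- fork_grip (a point): Centre of the waist of the fork tool's black handle, half-way up (15 mm above the underside); the tool lies flat, 0.13 to 0.21 kg, balanced near here. x axis: towards the prongs, z up. Waist 18 mm wide (y), 30 mm high, 44 mm long between shoulders 26 mm wide; handle from x = -58 to +34 mm.
- fork_neck (a point): Where the fork's flat steel blade leaves the handle, 34 mm ahead of fork_grip; axes as fork_grip. Blade 26 mm wide, 6 mm thick, underside level with the handle's. It is adjustable and stands clamped with its prong tips 72 to 92 mm ahead of here, unknown until seen or felt. Slot between the prongs 11 mm wide, flared to 16 mm, 18 mm deep: takes the clip's tab; the tips bear on its back.
- pliers_red: Small pliers with red handles, 119 x 34 x 10 mm, lying loose on the bench beside the fork (the two may have changed places). Origin: centre of the underside.
- screwdriver_blue: Small screwdriver with a blue handle, 116 mm long, 11 mm thick, lying loose on the bench. Origin: underside near its middle.
Things that resemble listed ones, but are neither listed nor needed, are in the scene too. Of the things shaped like the clip, the steel one is meant.

How it is judged:
By the outcome, as a careful person would: the job done as asked, in the order asked, and still so for the second after the job is handed in, with the robot touching nothing.
It also fails if it takes over 51 s, if anything falls off the work surface, if the arm or the gripper's body presses on something with over 40 N, if the wrist force passes 120 N, or if a joint passes its speed limit or range.

### The arm

A 7-joint arm with a two-finger parallel gripper is mounted at the origin on a cart in front of the work surface, level with it; the furniture and walls round the work are solid. World frame = base frame: x ahead of the robot, y to its left, z up, the work surface at z = 0. Lengths are in m, angles in rad, forces in N, time in s.
With the tool pointing down it reaches from about 0.425 to 0.825 m from the base axis. Payload 3.6 kg.
Tool frame: the origin (TCP) lies between the finger pads; the fingertips stand 19 mm ahead of it and the grasp point (between the pads) is the TCP; z points along the fingers, y is the direction in which the jaws open and shut (so a half turn about z gives the same grasp; the last joint's range is limited). The gripper opens to 85 mm and grips with 20 to 120 N. Pads are 22 mm wide; open, the fingers measure 114 mm over their backs; the gripper's body (76 mm by 85 mm) begins 54 mm behind the grasp point. The pads swing forward as they close: fully open they stand 13 mm farther back than shut.
Start: joints at [1.079, 0.615, -0.013, 1.423, 0.008, 1.103, -0.04], TCP at [0.291, -0.581, 0.25] pointing down, gripper open.
Joint ranges: [-3.12, 3.12], [-0.3, 2.06], [-1.34, 1.32], [0.26, 2.42], [-1.36, 4.5], [0.01, 1.98], [-2.84, 2.84]. Speed limits (rad/s): [2.79, 2.79, 3.14, 3.14, 3.14, 3.14, 3.14].

### API

Orientations are given as a unit quaternion [x, y, z, w].
In Python, from bench import * gives the robot as it stands.
- The arm moves only by the tool apply_moves, never from a script. Its arguments are lists of equal length, an entry for each row: "hand": the gripper's target within -1 to 1 (shut at 1, half-way at 0, fully open at -1); "slide": the shift along the tool's x, y, z normalised to -1 to 1, where 1 is 0.03 m, a list of three; "yaw": the turn about the tool's z normalised to -1 to 1, where 1 is 6 degrees. In form: {"hand": [hand, ...], "slide": [[dx, dy, dz], ...], "yaw": [yaw, ...]}. A call has exactly 5 rows; each row shifts and turns the commanded pose from where the row before left it, along the tool's axes as they then stand; what a row does not reach is not made up. A row lasts 1/10 s, in which the tool goes at most 50 mm and 8.59 degrees, less where a joint would pass 70% of its speed; a pose out of reach is approached as far as the arm can. A call with a number of a shift or a turn outside -1 to 1 is refused whole. A call with a gripper value outside its range is refused whole. The fingers move at their own pace and stop on an object; the grip force is fixed at half the most. Time passes only in rows, so rows that do not move let the fingers close, or fill a call up. It gives the time, the measured TCP pose, the force and the opening at its end, in the units of the state.
- read_state(): the state, without advancing time (a new reading comes with each control period).
- snapshot(name): name is "side" or "top" or "wrist"; returns (picture, depth): 384x512x3 uint8, red, green, blue; 384x512 float32, m along the optical axis (not along the pixel's ray), 0 where there is no reading.
- camera_params(name): a dict with "vertical_fov" (degrees; the focal length in pixels is half the picture's height over the tangent of half this angle, whatever the lens; pixels are square), "cx", "cy" (the principal point, pixels), "D" ([k1, k2, p1, p2, k3] as OpenCV has them; the pictures are not rectified), "rvec" (rotation vector, rad) and "tvec" (3), from world to camera coordinates, as OpenCV has them; the wrist camera has in their place "mount" (4x4, takes a point from camera to tool coordinates, whose origin is the TCP and whose axes are the flange's). Camera axes: x right, y down, z forward; pixel columns grow to the right and rows downward; lengths in m; the calibration is good to about 2 mm. A picture is of the moment at which its call begins: read the wrist's pose just before it. camera_params takes no time and is no camera call.
- hand_in(): hands the job in, once; it reports no verdict.
The state is a dict: "t": time; "q": joint angles; "dq": joint speeds; "joint_torque": joint torques, N m; "position": TCP position; "ee_rot": TCP orientation; "force": force on the tool from outside, world axes, zero at the start; "torque": the same for the moment, N m; "finger_gap": finger opening in m.
Only numpy, scipy, OpenCV 4.12 (cv2) and the standard library are available. Lean on these libraries where they do the work, as an engineer would, in place of code of your own. Each camera call takes 0.05 s, during which the arm holds its last target.

## Working session

There is one attempt and no reset: what is moved stays moved. The work goes in short steps, Python scripts to look and compute and a tool call to move; the robot and the scene stay as the last step left them, time stands still between calls to the robot, and variables do not carry over. Pictures are saved under pics/ and viewed, and the job is handed in when it is done.

Besides the shell and the picture viewer there is one more tool, called after "Emit:" in YAML: its name, and indented under it one key for each argument. apply_moves: Moves the arm, as the interface text tells. Scaled input: -1 to 1 covers 0.03 m each way for a shift and 6 degrees each way for a turn. Its arguments: {"type":"object","properties":{"hand":{"type":"array","items":{"type":"number"}},"slide":{"type":"array","items":{"type":"array","items":{"type":"number","minimum":-1,"maximum":1}}},"yaw":{"type":"array","items":{"type":"number","minimum":-1,"maximum":1}}},"required":["hand","slide","yaw"]}

```bash
mkdir -p pics; ls; cat > h.py <<'E'
from bench import *
import numpy as np, cv2
def K(c):
    f=192/np.tan(np.radians(c["vertical_fov"])/2)
    return np.array([[f,0,c["cx"]],[0,f,c["cy"]],[0,0,1.]])
def save(n,im,crop=None,s=1):
    if crop: x0,y0,x1,y1=crop; im=im[y0:y1,x0:x1]
    im=cv2.resize(im,None,fx=s,fy=s,interpolation=cv2.INTER_CUBIC)
    cv2.imwrite("pics/"+n,im[:,:,::-1])
def toworld(name,uv,z=None,depth=None,state=None):
    c=camera_params(name); k=K(c)
    uv=np.array(uv,float).reshape(-1,2)
    n=cv2.undistortPoints(uv.reshape(-1,1,2),k,np.array(c["D"])).reshape(-1,2)
    r=np.c_[n,np.ones(len(n))]
    if "rvec" in c:
        R=cv2.Rodrigues(np.array(c["rvec"],float))[0].T; t=-R@np.array(c["tvec"],float).ravel()
    else:
        from scipy.spatial.transform import Rotation as Ro
        M=np.array(c["mount"]); W=np.eye(4); W[:3,:3]=Ro.from_quat(state["ee_rot"]).as_matrix(); W[:3,3]=state["position"]
        T=W@M; R=T[:3,:3]; t=T[:3,3]
    d=r@R.T
    if depth is not None:
        s=np.array([depth[int(round(v)),int(round(u))] for u,v in uv])
    else: s=(np.broadcast_to(z,len(uv))-t[2])/d[:,2]
    return t+d*s[:,None]
E
python3 - <<'E'
from h import *
s=read_state(); print(s)
for n in ["top","side","wrist"]:
    print(n,camera_params(n))
    p,d=snapshot(n); save(n+"0.png",p,s=1.5); np.savez("%s0.npz"%n,p=p,d=d)
E
```

```text
pics
{'t': 0.0, 'q': array([ 1.0794834 ,  0.61588928, -0.01263292,  1.42497316,  0.00807754,
        1.10338021, -0.04040436]), 'dq': array([-0.00028073,  0.00032809, -0.00118367,  0.00136958,  0.00055218,
        0.00100602, -0.00069862]), 'joint_torque': array([ 4.31187882e-04, -4.69213629e+01,  2.59552840e-01, -1.71034759e+01,
        9.96183604e-03,  9.75342089e-03,  3.60010731e-06]), 'position': array([ 0.29105387, -0.58036304,  0.24913286]), 'ee_rot': array([ 9.73106524e-01,  2.30351909e-01, -3.03877929e-04, -1.26430308e-03]), 'force': array([-0.09931427, -0.19782273,  0.28756205]), 'torque': array([-0.02999704, -0.00252951, -0.03093726]), 'finger_gap': 0.0851378294903952}
top {'vertical_fov': 51.693630550655485, 'cx': 251.82117000486852, 'cy': 190.25828425206694, 'D': array([-0.0010546,  0.       ,  0.       ,  0.       ,  0.       ]), 'rvec': array([ 2.16226169, -2.02634626,  0.24432666]), 'tvec': array([0.08784937, 0.49767175, 0.81166709])}
side {'vertical_fov': 51.34420317996397, 'cx': 251.01830803750332, 'cy': 187.86254981489606, 'D': array([-0.00645988,  0.        ,  0.        ,  0.        ,  0.        ]), 'rvec': array([ 2.07636783, -0.63017193,  0.32553479]), 'tvec': array([-0.33788023,  0.25141243,  0.63393018])}
wrist {'vertical_fov': 59.25088296555768, 'cx': 251.2426909059147, 'cy': 191.64401173761368, 'D': array([-0.00663642,  0.        ,  0.        ,  0.        ,  0.        ]), 'mount': array([[ 5.87336205e-05, -9.57148884e-01, -2.89596290e-01,
         7.26533584e-02],
       [ 9.99999998e-01,  5.34815074e-05,  2.60495577e-05,
        -6.85540577e-04],
       [-9.44525896e-06, -2.89596291e-01,  9.57148885e-01,
        -1.24036578e-01],
       [ 0.00000000e+00,  0.00000000e+00,  0.00000000e+00,
         1.00000000e+00]])}
```

View pics/top0.png

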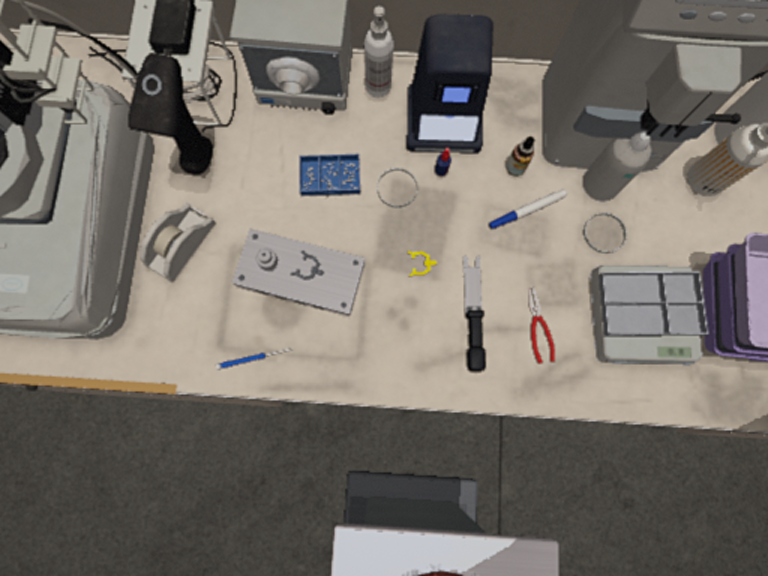

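View pics/side0.png

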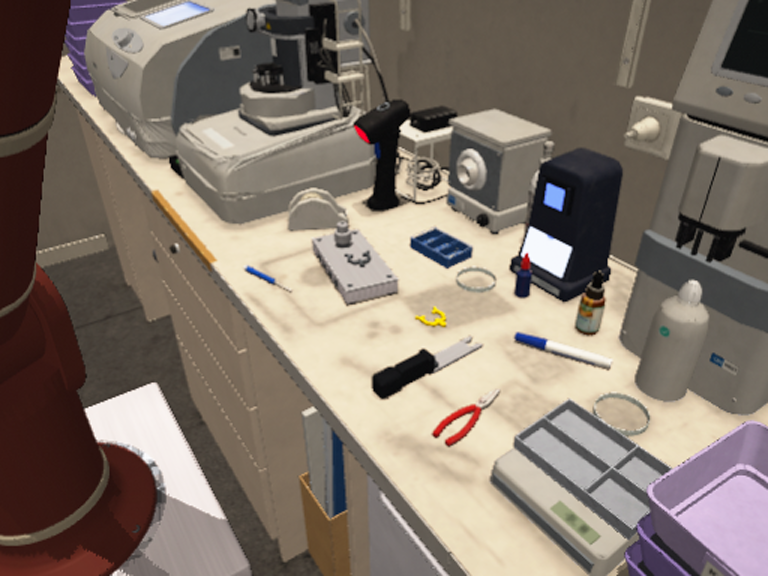

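View pics/wrist0.png

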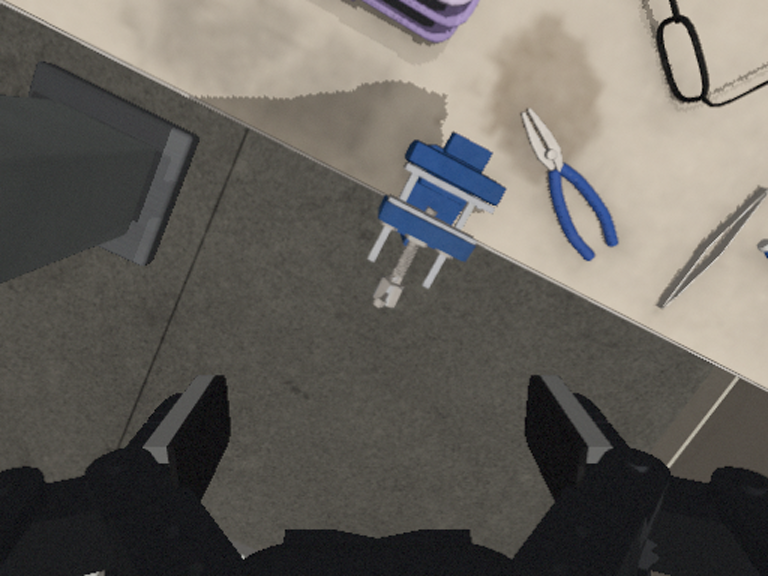

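The top view shows the fork (black handle, about (475,340) at 1.5×) with its prongs away from the robot. The red pliers are to its right, and the steel clip is on the block at (305,265), to the right of the spindle at (266,258). The yellow clip is a decoy. I'll enlarge these areas.

```bash
python3 - <<'E'
from h import *
p=np.load("top0.npz")["p"]
save("topblk.png",p,(145,145,255,215),7)
save("topfork.png",p,(270,160,380,255),6)
E
```

```text
(no output)
```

View pics/topblk.png

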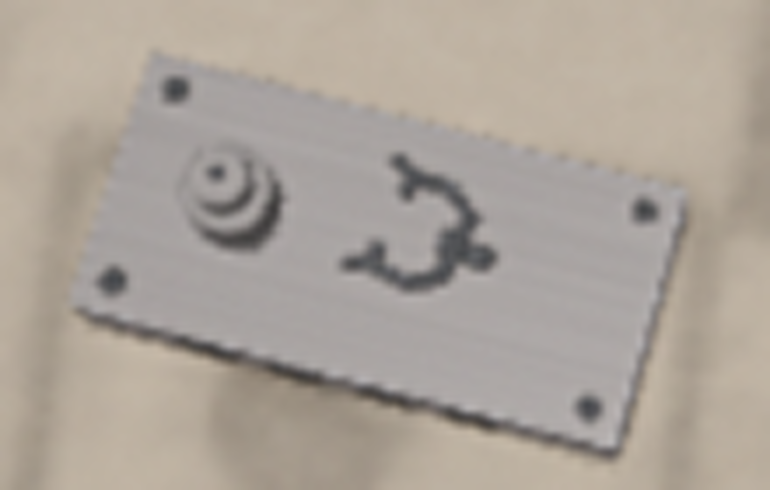

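View pics/topfork.png

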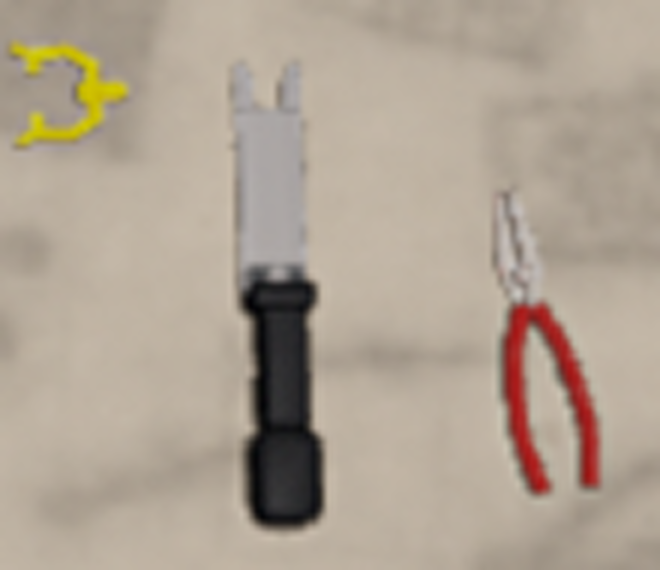

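```bash
python3 - <<'E'
from h import *
np.set_printoptions(precision=4,suppress=True)
f=lambda a,s,o:(np.array(a,float)+.5)/s-.5+np.array(o)
d=np.load("top0.npz")["d"]
b=f([(155,55),(685,188),(617,455),(75,308)],7,(145,145))
W=toworld("top",b,z=.03);print("corners",W)
print("dirs",[np.degrees(np.arctan2(*(W[i]-W[j])[[1,0]])) for i,j in((0,1),(3,2),(0,3),(1,2))],[np.linalg.norm(W[i]-W[j]) for i,j in((0,1),(3,2),(0,3),(1,2))])
print("sp",toworld("top",f([(215,172)],7,(145,145)),z=.0715))
c=toworld("top",f([(400,160),(350,263),(492,258),(455,245)],7,(145,145)),z=.035);print("clip",c)
v=(c[0]+c[1])/2-c[2];print(np.degrees(np.arctan2(v[1],v[0])),np.linalg.norm(v))
print("fork waist",toworld("top",f([(282,300),(282,435),(282,368),(285,522),(280,283)],6,(270,160)),z=.03))
t=toworld("top",f([(243,65),(291,65),(272,278)],6,(270,160)),z=.006);print("tips,neck",t)
print(toworld("top",f([(420,330),(282,368)],7,(145,145)),depth=d))
E
```

```text
corners [[0.5749 0.3231 0.03  ]
 [0.5407 0.1446 0.03  ]
 [0.4505 0.1601 0.03  ]
 [0.4874 0.3391 0.03  ]]
dirs [np.float64(79.14704223155549), np.float64(78.36323943351962), np.float64(-10.356210890775742), np.float64(-9.768381755400918)] [np.float64(0.18175975616347423), np.float64(0.1827376127861133), np.float64(0.08901807584976007), np.float64(0.09153089012006801)]
sp [[0.5243 0.29   0.0715]]
clip [[0.5427 0.238  0.035 ]
 [0.507  0.2509 0.035 ]
 [0.5116 0.2052 0.035 ]
 [0.5152 0.2175 0.035 ]]
71.46025609974274 0.04142030952218506
fork waist [[ 0.4627 -0.0277  0.03  ]
 [ 0.4121 -0.0291  0.03  ]
 [ 0.437  -0.0284  0.03  ]
 [ 0.3802 -0.031   0.03  ]
 [ 0.4692 -0.0268  0.03  ]]
tips,neck [[ 0.5606 -0.0137  0.006 ]
 [ 0.5618 -0.0326  0.006 ]
 [ 0.4759 -0.0275  0.006 ]]
[[0.4872 0.2268 0.0308]
 [0.4732 0.2713 0.0238]]
```

```bash
cat >> h.py <<'E'
from scipy.spatial.transform import Rotation as Ro
def heading(s=None):
    s=s or read_state(); R=Ro.from_quat(s["ee_rot"]).as_matrix(); return np.degrees(np.arctan2(R[1,0],R[0,0]))
def plan(target,ang,maxstep=1.0,first=None):
    """rows to go straight from the measured pose to target (xyz) and heading ang"""
    s=read_state(); a=heading(s); p=np.array(s["position"]); n=0
    print("t",round(s["t"],2),"pos",p.round(4),"head",round(a,2),"F",np.round(s["force"],1),"gap",round(s["finger_gap"],4))
    D=np.array(target)-p; dy=-(ang-a)
    N=1
    while True:
        rows=[];aa=np.radians(a);ok=True
        for i in range(N):
            y=dy/N/6
            v=D/N
            r=np.array([np.cos(aa)*v[0]+np.sin(aa)*v[1],np.sin(aa)*v[0]-np.cos(aa)*v[1],-v[2]])/.03
            rows.append((r.round(3).tolist(),round(y,3)))
            if abs(r).max()>maxstep or abs(y)>1: ok=False
            aa-=np.radians(6*y)
        if ok: break
        N+=1
    for r in rows: print(r)
E
python3 -c "
from h import *
plan([.4385,-.0285,.16],2.5,0.95)"
```

```text
t 0.15 pos [ 0.2911 -0.5806  0.2494] head 26.63 F [-0.  -0.2 -0.5] gap 0.0854
([0.665, -0.75, 0.157], np.float64(0.212))
([0.648, -0.764, 0.157], np.float64(0.212))
([0.631, -0.779, 0.157], np.float64(0.212))
([0.614, -0.792, 0.157], np.float64(0.212))
([0.596, -0.806, 0.157], np.float64(0.212))
([0.578, -0.819, 0.157], np.float64(0.212))
([0.56, -0.831, 0.157], np.float64(0.212))
([0.541, -0.844, 0.157], np.float64(0.212))
([0.523, -0.855, 0.157], np.float64(0.212))
([0.503, -0.867, 0.157], np.float64(0.212))
([0.484, -0.878, 0.157], np.float64(0.212))
([0.465, -0.888, 0.157], np.float64(0.212))
([0.445, -0.898, 0.157], np.float64(0.212))
([0.425, -0.908, 0.157], np.float64(0.212))
([0.404, -0.917, 0.157], np.float64(0.212))
([0.384, -0.926, 0.157], np.float64(0.212))
([0.363, -0.934, 0.157], np.float64(0.212))
([0.343, -0.942, 0.157], np.float64(0.212))
([0.322, -0.949, 0.157], np.float64(0.212))
```

Emit:
apply_moves:
  hand: [-1,-1,-1,-1,-1]
  slide:
    - [0.665,-0.75,0]
    - [0.65,-0.765,0]
    - [0.63,-0.78,0]
    - [0.615,-0.79,0]
    - [0.595,-0.805,0]
  yaw: [0.21,0.21,0.21,0.21,0.21]

```text
t: 0.65
position: [0.3302, -0.4344, 0.25]
ee_rot: [0.984, 0.176, -0.0, -0.0]
force: [0.6, 0.0, -0.0]
finger_gap: 0.0858
```

Emit:
apply_moves:
  hand: [-1,-1,-1,-1,-1]
  slide:
    - [0.58,-0.82,0.1]
    - [0.56,-0.83,0.1]
    - [0.54,-0.845,0.1]
    - [0.525,-0.855,0.1]
    - [0.505,-0.865,0.1]
  yaw: [0.21,0.21,0.21,0.21,0.21]

```text
t: 1.15
position: [0.3689, -0.2891, 0.2351]
ee_rot: [0.993, 0.122, -0.0, -0.0]
force: [0.5, -0.0, -0.5]
finger_gap: 0.0853
```

```bash
python3 -c "
from h import *
plan([.4385,-.0285,.14],2.5,0.95)"
```

```text
t 1.15 pos [ 0.3689 -0.2891  0.2351] head 13.98 F [ 0.5 -0.  -0.5] gap 0.0853
([0.483, -0.874, 0.352], np.float64(0.213))
([0.464, -0.885, 0.352], np.float64(0.213))
([0.444, -0.895, 0.352], np.float64(0.213))
([0.424, -0.905, 0.352], np.float64(0.213))
([0.404, -0.914, 0.352], np.float64(0.213))
([0.383, -0.923, 0.352], np.float64(0.213))
([0.363, -0.931, 0.352], np.float64(0.213))
([0.342, -0.939, 0.352], np.float64(0.213))
([0.321, -0.946, 0.352], np.float64(0.213))
```

Emit:
apply_moves:
  hand: [-1,-1,-1,-1,-1]
  slide:
    - [0.485,-0.875,0.35]
    - [0.465,-0.885,0.35]
    - [0.445,-0.895,0.35]
    - [0.425,-0.905,0.35]
    - [0.405,-0.915,0.35]
  yaw: [0.213,0.213,0.213,0.213,0.213]

```text
t: 1.65
position: [0.4077, -0.1444, 0.1824]
ee_rot: [0.998, 0.066, 0.0, -0.0]
force: [1.0, 0.2, -0.9]
finger_gap: 0.0854
```

Emit:
apply_moves:
  hand: [-1,-1,-1,-1,-1]
  slide:
    - [0.385,-0.925,0.35]
    - [0.365,-0.93,0.35]
    - [0.34,-0.94,0.35]
    - [0.32,-0.945,0.35]
    - [0,0,0]
  yaw: [0.213,0.213,0.213,0.213,0]

```text
t: 2.15
position: [0.4388, -0.0248, 0.1397]
ee_rot: [1.0, 0.026, -0.001, -0.001]
force: [-0.6, -0.4, -0.1]
finger_gap: 0.0853
```

```bash
python3 - <<'E'
from h import *
s=read_state(); print(s["position"],heading(s),s["q"].round(2))
p,d=snapshot("wrist"); np.savez("wrist1.npz",p=p,d=d,pos=s["position"],q=s["ee_rot"]); save("wrist1.png",p,s=1.5)
E
```

```text
[ 0.43881717 -0.02477442  0.13971029] 3.004778240868254 [-0.01  0.47  0.03  2.14 -0.03  0.54 -1.48]
```

View pics/wrist1.png

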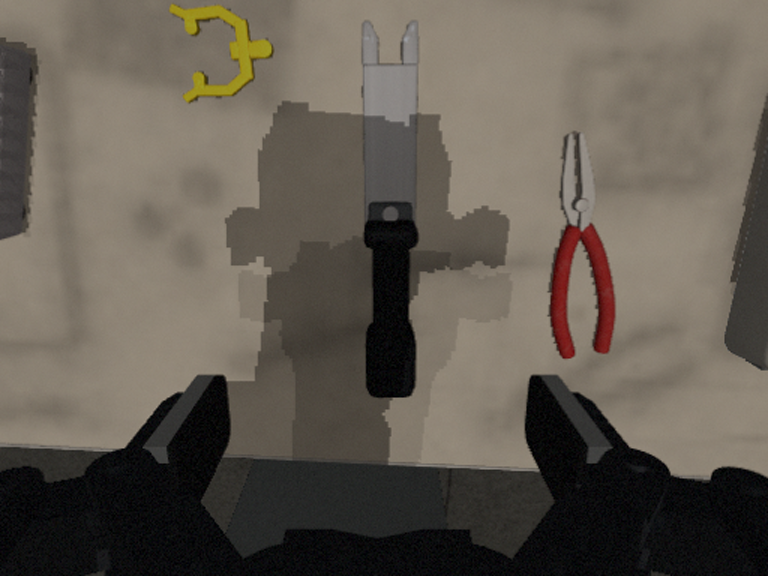

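```bash
python3 - <<'E'
from h import *
np.set_printoptions(precision=4,suppress=True)
w=np.load("wrist1.npz"); s=dict(position=w["pos"],ee_rot=w["q"])
g=lambda a:(np.array(a,float)+.5)/1.5-.5
print("handle z.03",toworld("wrist",g([(391,222),(391,248),(391,324),(390,397)]),z=.03,state=s))
print("handle depth",toworld("wrist",g([(391,240),(391,260),(391,320),(390,385),(391,180),(500,100)]),depth=w["d"],state=s))
t=toworld("wrist",g([(368,22),(411,22),(364,66),(417,66),(363,195),(417,195)]),z=.006,state=s);print("blade",t)
save("w1c.png",w["p"],(220,0,310,280),3)
E
```

```text
handle z.03 [[ 0.4725 -0.029   0.03  ]
 [ 0.4603 -0.0297  0.03  ]
 [ 0.4221 -0.032   0.03  ]
 [ 0.3819 -0.034   0.03  ]]
handle depth [[ 0.4642 -0.0295  0.0304]
 [ 0.4548 -0.03    0.0315]
 [ 0.4241 -0.0319  0.0298]
 [ 0.3897 -0.0334  0.0318]
 [ 0.4896 -0.0285  0.0056]
 [ 0.5303 -0.0795  0.0006]]
blade [[ 0.5603 -0.0137  0.006 ]
 [ 0.5613 -0.0334  0.006 ]
 [ 0.5415 -0.0127  0.006 ]
 [ 0.5428 -0.0375  0.006 ]
 [ 0.4815 -0.0149  0.006 ]
 [ 0.4829 -0.042   0.006 ]]
```

View pics/w1c.png

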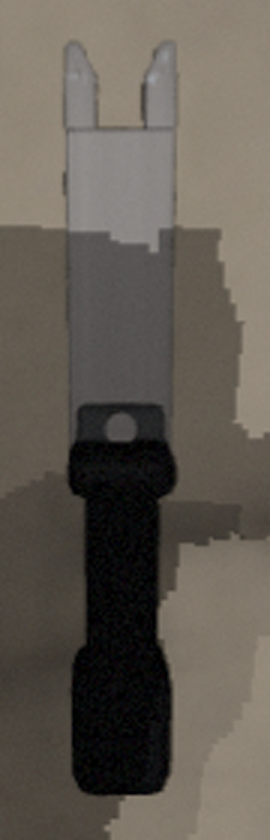

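```bash
python3 -c "
from h import *
plan([.440,-.0310,.024],3.2,0.95)"
```

```text
t 2.2 pos [ 0.4385 -0.0274  0.1402] head 2.83 F [-0.4 -0.4 -0.4] gap 0.0852
([0.009, 0.024, 0.775], np.float64(-0.012))
([0.009, 0.024, 0.775], np.float64(-0.012))
([0.009, 0.024, 0.775], np.float64(-0.012))
([0.009, 0.024, 0.775], np.float64(-0.012))
([0.009, 0.024, 0.775], np.float64(-0.012))
```

Emit:
apply_moves:
  hand: [0,0,0,0,0]
  slide:
    - [0.05,0.1,0]
    - [0,0,0.9]
    - [0,0,0.9]
    - [0,0,0.5]
    - [0,0,0.2]
  yaw: [-0.04,0,0,0,0]

```text
t: 2.7
position: [0.4394, -0.0345, 0.0649]
ee_rot: [1.0, 0.023, -0.001, 0.0]
force: [1.1, 0.4, -0.3]
finger_gap: 0.0421
```

```bash
python3 - <<'E'
from h import *
plan([.440,-.0310,.024],3.2,0.95)
p,d=snapshot("wrist"); save("wrist2.png",p,s=1.5)
plan([.440,-.0310,.024],3.2,0.95)
E
```

```text
t 2.7 pos [ 0.4394 -0.0345  0.0649] head 2.59 F [ 1.1  0.4 -0.3] gap 0.0421
([0.013, -0.058, 0.682], np.float64(-0.051))
([0.013, -0.057, 0.682], np.float64(-0.051))
t 2.75 pos [ 0.4395 -0.0342  0.0649] head 2.61 F [-1.1 -0.2 -1.5] gap 0.0429
([0.011, -0.053, 0.681], np.float64(-0.049))
([0.011, -0.053, 0.681], np.float64(-0.049))
```

View pics/wrist2.png

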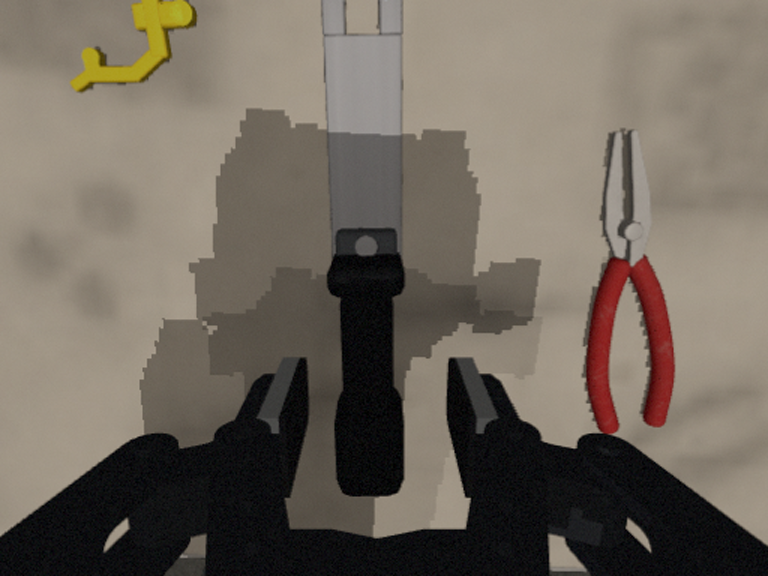

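Emit:
apply_moves:
  hand: [0,0,0,0,0]
  slide:
    - [0.02,-0.1,0.4]
    - [0,0,0.5]
    - [0,0,0.3]
    - [0,0,0.16]
    - [0,0,0]
  yaw: [-0.1,0,0,0,0]

```text
t: 3.25
position: [0.4405, -0.0299, 0.025]
ee_rot: [1.0, 0.029, -0.0, 0.0]
force: [-0.1, -0.5, 0.5]
finger_gap: 0.0427
```

Emit:
apply_moves:
  hand: [0.2,0.6,1,1,1]
  slide:
    - [0,0,0]
    - [0,0,0]
    - [0,0,0]
    - [0,0,0]
    - [0,0,0]
  yaw: [0,0,0,0,0]

```text
t: 3.75
position: [0.441, -0.0297, 0.0257]
ee_rot: [1.0, 0.029, 0.001, 0.0]
force: [-0.2, -0.7, 6.5]
finger_gap: 0.0169
```

Emit:
apply_moves:
  hand: [1,1,1,1,1]
  slide:
    - [0,0,-0.2]
    - [0,0,-0.6]
    - [0,0,-0.9]
    - [0,0,-0.9]
    - [0,0,0]
  yaw: [0,0,0,0,0]

```text
t: 4.25
position: [0.4423, -0.0295, 0.1057]
ee_rot: [1.0, 0.03, 0.003, 0.0]
force: [0.3, -0.1, -1.7]
finger_gap: 0.0168
```

```bash
python3 - <<'E'
from h import *
s=read_state(); print(s["position"],heading(s),s["finger_gap"],s["force"])
p,d=snapshot("wrist");np.savez("wrist3.npz",p=p,d=d,pos=s["position"],q=s["ee_rot"]); save("wrist3.png",p,s=1.5)
p,d=snapshot("side"); save("side3.png",p,(200,130,400,300),4);np.savez("side3.npz",p=p,d=d)
E
```

```text
[ 0.4422564  -0.02946389  0.10572643] 3.3813779890169116 0.0167548440712125 [ 0.27069064 -0.05511898 -1.66371595]
```

View pics/wrist3.png

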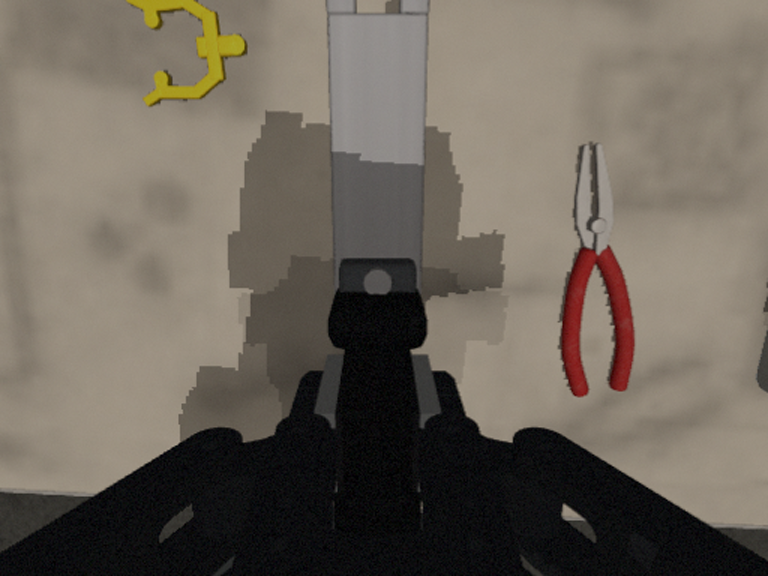

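View pics/side3.png

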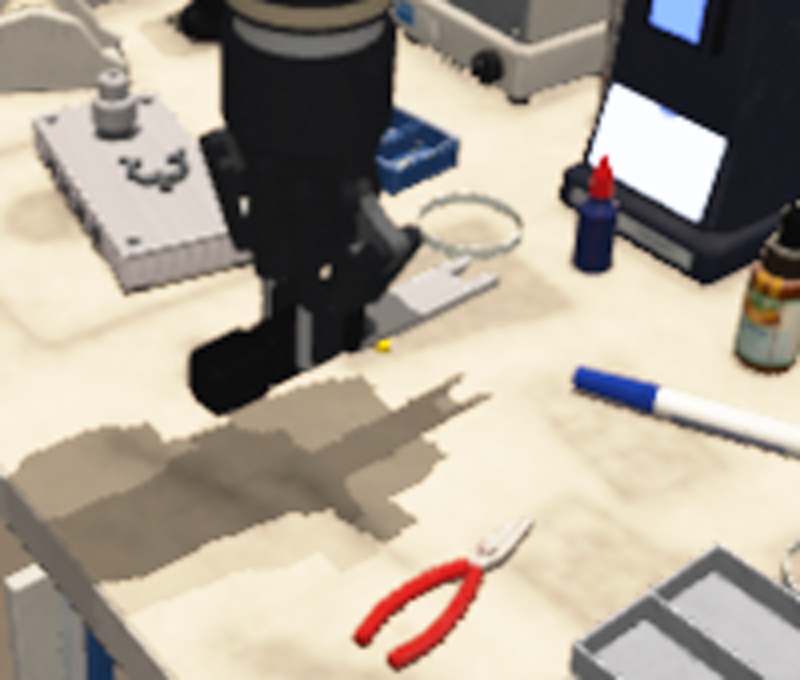

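```bash
python3 - <<'E'
from h import *
np.set_printoptions(precision=4,suppress=True)
w=np.load("wrist3.npz"); s=dict(position=w["pos"],ee_rot=w["q"])
g=lambda a:(np.array(a,float)+.5)/1.5-.5
R=Ro.from_quat(s["ee_rot"]).as_matrix()
P=toworld("wrist",g([(379,y) for y in (30,60,100,140,180,220,245)]+[(340,20),(420,20)]),depth=w["d"],state=s)
print("tool coords\n",(P-s["position"])@R); print(P)
Q=toworld("wrist",g([(328,14),(430,14),(331,240),(424,240)]),z=.0857,state=s);print("slot bottom edges, blade edges tool\n",(Q-s["position"])@R)
v=np.load("side3.npz");f=lambda a:(np.array(a,float)+.5)/4-.5+np.array((200,130))
P=toworld("side",f([(462,262),(494,281),(440,290)]),z=.0857)
print("side tips tool",(P-s["position"])@R)
P=toworld("side",f([(440,290),(400,310),(459,265),(487,282)]),depth=v["d"]);print((P-s["position"])@R,P[:,2])
E
```

```text
tool coords
 [[ 0.0981  0.0003  0.0186]
 [ 0.0912  0.0003  0.0203]
 [ 0.0813  0.0003  0.0197]
 [ 0.0711  0.0003  0.0192]
 [ 0.0603  0.0003  0.0202]
 [ 0.0492  0.0003  0.0192]
 [ 0.0422  0.0003  0.018 ]
 [ 0.1003 -0.0096  0.0182]
 [ 0.1003  0.0106  0.0183]]
[[ 0.5403 -0.0239  0.0877]
 [ 0.5335 -0.0243  0.086 ]
 [ 0.5236 -0.0249  0.0865]
 [ 0.5133 -0.0256  0.087 ]
 [ 0.5026 -0.0262  0.0859]
 [ 0.4915 -0.0269  0.0868]
 [ 0.4846 -0.0273  0.088 ]
 [ 0.5419 -0.0139  0.0881]
 [ 0.5432 -0.0342  0.088 ]]
slot bottom edges, blade edges tool
 [[ 0.1022 -0.0129  0.0207]
 [ 0.1022  0.0134  0.0207]
 [ 0.0432 -0.0136  0.0203]
 [ 0.0432  0.0133  0.0203]]
side tips tool [[ 0.113  -0.0068  0.0207]
 [ 0.1138  0.0155  0.0208]
 [ 0.0865  0.0044  0.0206]]
[[ 0.0877  0.0033  0.0217]
 [ 0.0591  0.0046  0.0206]
 [ 0.1089 -0.0049  0.0199]
 [ 0.1109  0.0134  0.0212]] [0.0846 0.0855 0.0866 0.0852]
```

Emit:
apply_moves:
  hand: [1,1,1,1,1]
  slide:
    - [0,-0.9,-0.8]
    - [0,-1,-0.9]
    - [0,-1,-0.8]
    - [0,-1,0]
    - [0,-1,0]
  yaw: [0,0,0,0,0]

```text
t: 4.85
position: [0.4311, 0.1183, 0.1774]
ee_rot: [1.0, 0.029, -0.001, 0.0]
force: [0.7, -0.0, -2.0]
finger_gap: 0.017
```

```bash
python3 - <<'E'
from h import *
s=read_state(); p,d=snapshot("top");s=read_state(); print(s["position"],heading(s),s["finger_gap"],s["force"],s["q"].round(2),s["dq"].round(3))
p,d=snapshot("wrist");np.savez("wrist4.npz",p=p,d=d,pos=s["position"],q=s["ee_rot"]); save("wrist4.png",p,s=1.5)
E
```

```text
[0.43042072 0.12490959 0.17705158] 3.876441683350649 0.016842616679738208 [-0.85115281  4.97832008 -1.08725772] [-0.36  0.41  0.04  2.07 -0.04  0.65 -1.79] [ 0.042  0.007 -0.006  0.012  0.    -0.011  0.12 ]
```

View pics/wrist4.png

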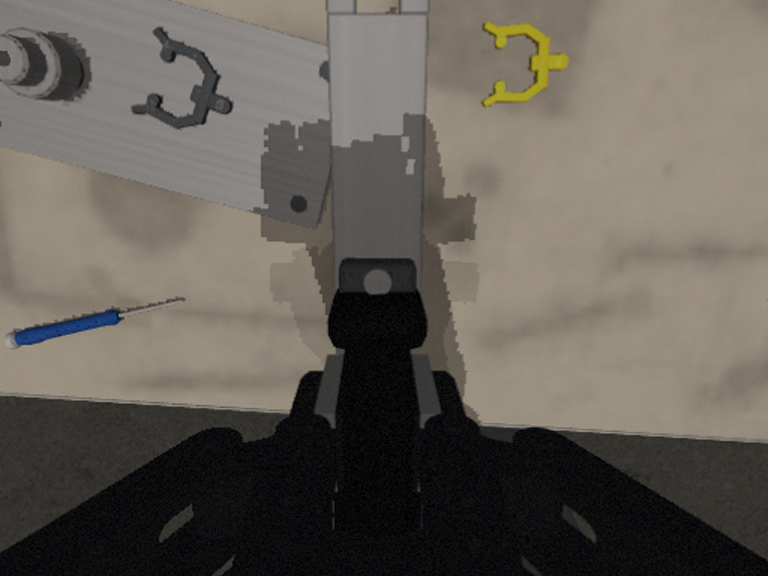

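```bash
python3 - <<'E'
from h import *
w=np.load("wrist4.npz"); save("w4c.png",w["p"],(0,0,160,100),5)
E
```

```text
(no output)
```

View pics/w4c.png

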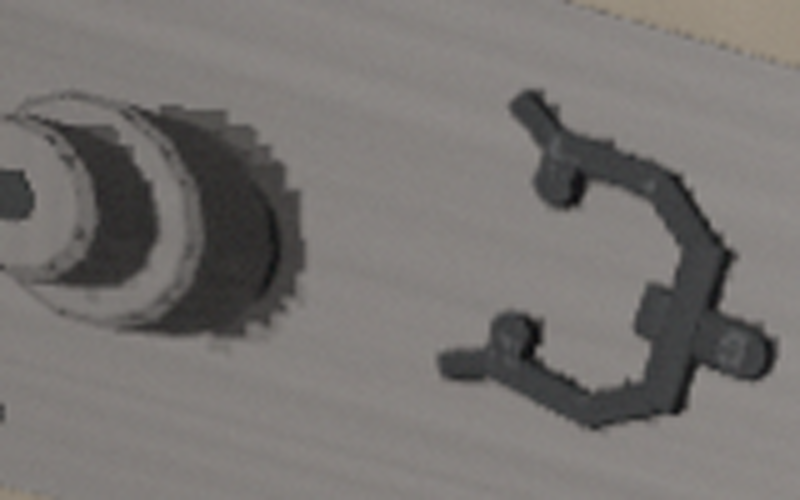

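```bash
python3 - <<'E'
from h import *
np.set_printoptions(precision=4,suppress=True)
w=np.load("wrist4.npz"); s=dict(position=w["pos"],ee_rot=w["q"])
f=lambda a:(np.array(a,float)+.5)/5-.5
T=lambda a,z:toworld("wrist",f(a),z=z,state=s)
c=T([(728,255),(683,410),(772,360),(563,180),(515,337),(525,97),(440,365)],.035);print(c)
an=lambda v:np.degrees(np.arctan2(v[1],v[0]))
print("back len",np.linalg.norm(c[0]-c[1]),"normal",an(c[0]-c[1])+90)
print("teeth len",np.linalg.norm(c[3]-c[4]),an(c[3]-c[4])+90)
tm=(c[3]+c[4])/2; print("axis tab->teethmid",an(tm-c[2]),np.linalg.norm(tm-c[2]),"tips",an((c[5]+c[6])/2-c[2]),np.linalg.norm((c[5]+c[6])/2-c[2]))
print("spindle",T([(10,193)],.0715), "land edge pts", T([(75,93),(200,235),(130,326),(175,140)],.0575))
g=lambda a:(np.array(a,float)+.5)/1.5-.5
b=toworld("wrist",np.r_[f([(570,0),(800,65)]),g([(0,148),(250,212),(315,228)])],z=.03,state=s);print(b,an(b[0]-b[1]),an(b[2]-b[3]))
P=toworld("wrist",f([(350,100),(350,400),(700,450)]),depth=w["d"],state=s);print(P)
E
```

```text
[[0.5245 0.21   0.035 ]
 [0.5024 0.2172 0.035 ]
 [0.5104 0.2038 0.035 ]
 [0.5331 0.2337 0.035 ]
 [0.5111 0.2419 0.035 ]
 [0.5437 0.2386 0.035 ]
 [0.5064 0.2534 0.035 ]]
back len 0.023314225019891433 normal 71.90345837427003
teeth len 0.023494815101309324 69.53545589207297
axis tab->teethmid 70.99664582253618 0.03600855819037099 tips 70.81805306745164 0.04470835439093976
spindle [[0.523  0.2892 0.0715]] land edge pts [[0.537  0.2886 0.0575]
 [0.5206 0.274  0.0575]
 [0.5084 0.2849 0.0575]
 [0.5321 0.276  0.0575]]
[[0.5576 0.2335 0.03  ]
 [0.5513 0.2005 0.03  ]
 [0.4828 0.3257 0.03  ]
 [0.4582 0.1959 0.03  ]
 [0.4519 0.1609 0.03  ]] 79.15076839759939 79.27449260387307
[[0.5423 0.2657 0.0312]
 [0.5004 0.2709 0.028 ]
 [0.4967 0.2162 0.0308]]
```

```bash
cat >> h.py <<'E'
G=np.array([.5233,.2893]); GA=79.2
def fp(x,y,h,z=.0565,tip=.120,back=.0205):
    """TCP pose putting the tip-middle so that a seated-against clip origin is at groove-frame (x,y), rel heading h"""
    a=np.radians(GA); u=np.array([np.cos(a),np.sin(a)]); n=np.array([-u[1],u[0]])
    b=np.radians(GA+h); H=np.array([np.cos(b),np.sin(b)])
    p=G+u*x+n*y-H*(tip+back); return [p[0],p[1],z],GA+h
def cur(tip=.120,back=.0205):
    s=read_state(); a=np.radians(GA); u=np.array([np.cos(a),np.sin(a)]); n=np.array([-u[1],u[0]])
    b=np.radians(heading(s)); p=np.array(s["position"][:2])+np.array([np.cos(b),np.sin(b)])*(tip+back)-G
    f=np.array(s["force"]); R=Ro.from_quat(s["ee_rot"]).as_matrix()
    print("t %.2f clip-equiv x %.1f y %.1f mm, h %.2f, z %.4f; F along %.1f lat %.1f z %.1f; gap %.4f; toolx tilt %.4f"%(s["t"],1e3*p@u,1e3*p@n,heading(s)-GA,s["position"][2],f[:2]@u,f[:2]@n,f[2],s["finger_gap"],R[2,0]))
E
python3 -c "
from h import *
x=-.056-.014*np.cos(np.radians(8.2)); y=-.0077+.014*np.sin(np.radians(8.2))
t,a=fp(x,y,-8.2,.09); print(t,a)
plan(t,a,0.95)"
```

```text
[np.float64(0.4700699783501796), np.float64(0.08676645790678894), 0.09] 71.0
t 4.95 pos [0.4305 0.1222 0.1768] head 3.87 F [ 1.   0.2 -0.7] gap 0.0168
([0.103, 0.106, 0.241], np.float64(-0.932))
([0.092, 0.115, 0.241], np.float64(-0.932))
([0.081, 0.124, 0.241], np.float64(-0.932))
([0.068, 0.131, 0.241], np.float64(-0.932))
([0.055, 0.137, 0.241], np.float64(-0.932))
([0.041, 0.142, 0.241], np.float64(-0.932))
([0.027, 0.145, 0.241], np.float64(-0.932))
([0.013, 0.147, 0.241], np.float64(-0.932))
([-0.001, 0.148, 0.241], np.float64(-0.932))
([-0.016, 0.147, 0.241], np.float64(-0.932))
([-0.03, 0.145, 0.241], np.float64(-0.932))
([-0.044, 0.141, 0.241], np.float64(-0.932))
```

Emit:
apply_moves:
  hand: [1,1,1,1,1]
  slide:
    - [0.1,0.1,0]
    - [0.09,0.115,0]
    - [0.08,0.125,0]
    - [0.07,0.13,0]
    - [0.055,0.135,0]
  yaw: [-0.93,-0.93,-0.93,-0.93,-0.93]

```text
t: 5.45
position: [0.4472, 0.1014, 0.1764]
ee_rot: [0.963, 0.271, -0.002, 0.0]
force: [-0.7, -0.5, -1.3]
finger_gap: 0.0168
```

Emit:
apply_moves:
  hand: [1,1,1,1,1]
  slide:
    - [0.04,0.14,0.3]
    - [0.025,0.145,0.4]
    - [0.015,0.145,0.5]
    - [0,0.15,0.5]
    - [-0.015,0.145,0.5]
  yaw: [-0.93,-0.93,-0.93,-0.93,-0.93]

```text
t: 5.95
position: [0.4634, 0.0865, 0.11]
ee_rot: [0.869, 0.495, -0.002, -0.001]
force: [-0.5, -0.7, -2.3]
finger_gap: 0.0166
```

Emit:
apply_moves:
  hand: [1,1,1,1,1]
  slide:
    - [-0.03,0.145,0.3]
    - [-0.045,0.14,0.2]
    - [0,0,0]
    - [0,0,0]
    - [0,0,0]
  yaw: [-0.93,-0.93,0,0,0]

```text
t: 6.45
position: [0.4705, 0.0816, 0.0969]
ee_rot: [0.818, 0.575, -0.0, -0.0]
force: [0.0, -0.5, -2.0]
finger_gap: 0.0169
```

```bash
python3 - <<'E'
from h import *
cur()
x=-.056-.014*np.cos(np.radians(8.2)); y=-.0077+.014*np.sin(np.radians(8.2))
t,a=fp(x,y,-8.2,.06); plan(t,a,0.95)
s=read_state()
p,d=snapshot("wrist");np.savez("wrist5.npz",p=p,d=d,pos=s["position"],q=s["ee_rot"]); save("wrist5.png",p,s=1.5)
p,d=snapshot("side"); save("side5.png",p,(150,110,350,260),4);np.savez("side5.npz",p=p,d=d)
p,d=snapshot("top"); save("top5.png",p,(145,120,285,225),5.5);np.savez("top5.npz",p=p,d=d)
E
```

```text
t 6.45 clip-equiv x -75.1 y -8.9 mm, h -8.94, z 0.0969; F along -0.5 lat -0.1 z -2.0; gap 0.0169; toolx tilt -0.0002
t 6.45 pos [0.4705 0.0816 0.0969] head 70.26 F [ 0.  -0.5 -2. ] gap 0.0169
([0.078, -0.036, 0.615], np.float64(-0.062))
([0.078, -0.035, 0.615], np.float64(-0.062))
```

View pics/wrist5.png

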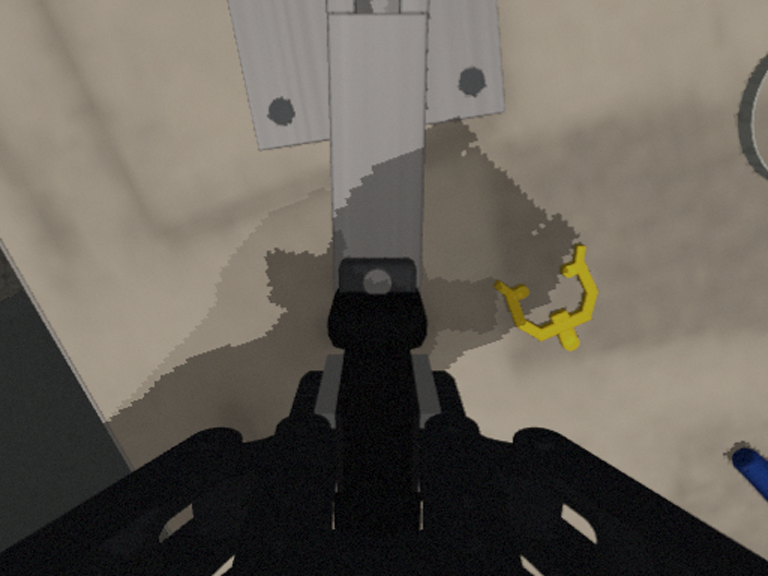

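View pics/side5.png

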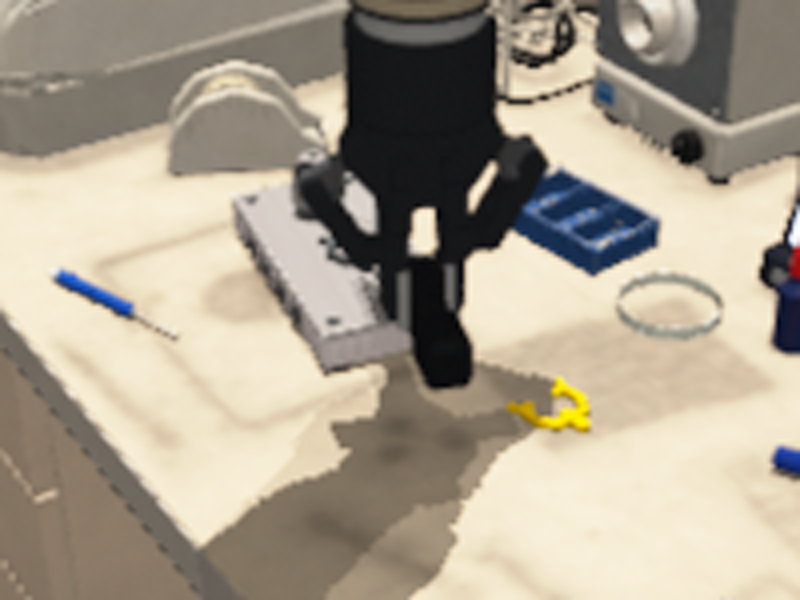

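View pics/top5.png

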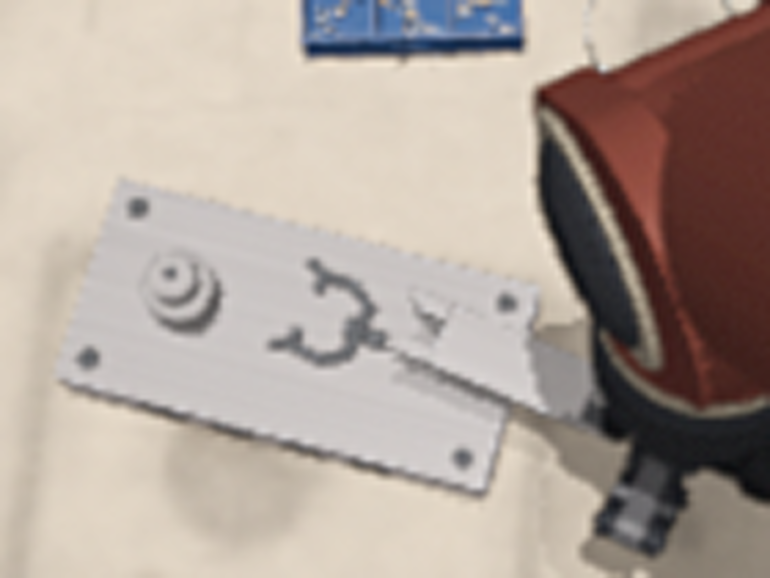

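Emit:
apply_moves:
  hand: [1,1,1,1,1]
  slide:
    - [0.05,-0.05,0.4]
    - [0.04,-0.03,0.4]
    - [0,0,0.3]
    - [0,0,0.1]
    - [0,0,0]
  yaw: [-0.06,-0.06,0,0,0]

```text
t: 7.1
position: [0.4694, 0.085, 0.0608]
ee_rot: [0.814, 0.581, -0.0, -0.0]
force: [0.9, -0.5, -0.4]
finger_gap: 0.0168
```

```bash
python3 - <<'E'
from h import *
cur()
p,d=snapshot("top"); save("top6.png",p,(145,140,265,230),6.5);np.savez("top6.npz",p=p,d=d)
cur()
E
```

```text
t 7.10 clip-equiv x -71.7 y -5.2 mm, h -8.15, z 0.0608; F along -0.3 lat -0.9 z -0.4; gap 0.0168; toolx tilt -0.0004
t 7.15 clip-equiv x -71.6 y -5.5 mm, h -8.16, z 0.0611; F along 0.6 lat -0.7 z -1.7; gap 0.0170; toolx tilt 0.0000
```

View pics/top6.png

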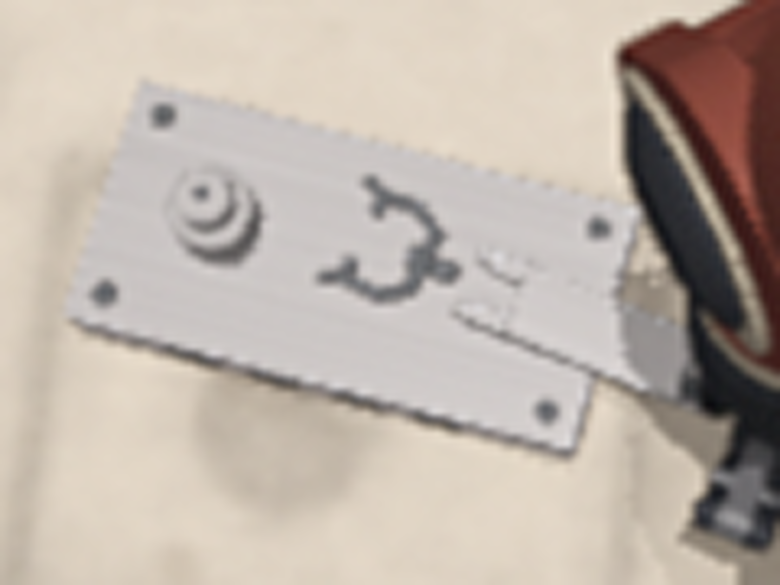

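```bash
python3 - <<'E'
from h import *
np.set_printoptions(precision=4,suppress=True)
f=lambda a:(np.array(a,float)+.5)/6.5-.5+np.array((145,140))
a=np.radians(GA); u=np.array([np.cos(a),np.sin(a)]); n=np.array([-u[1],u[0]])
t=toworld("top",f([(456,311),(477,257)]),z=.0412)[:,:2]-G
c=toworld("top",f([(461,270),(443,243),(415,295),(370,181),(322,277),(380,207),(345,268)]),z=.035)[:,:2]-G
sp=toworld("top",f([(202,193)]),z=.0715)[:,:2]-G
for k,v in(("tips",t),("clip tab,backL,backR,tips,teeth",c),("sp",sp)): print(k,1e3*np.c_[v@u,v@n])
m=t.mean(0)*1e3;h=np.radians(GA-8.2);H=np.array([np.cos(h),np.sin(h)]);print("tipmid",m@u,m@n)
s=read_state();q=(np.array(s["position"][:2])+.12*H-G)*1e3;print("pred tipmid",q@u,q@n)
E
```

```text
tips [[-89.2898  10.5839]
 [-91.1046  -9.8235]]
clip tab,backL,backR,tips,teeth [[-86.0466  -5.3836]
 [-77.3088 -13.2059]
 [-72.9894   7.3044]
 [-46.2996 -28.5167]
 [-39.8394   9.2211]
 [-52.3475 -20.2566]
 [-46.685    4.0908]]
sp [[-0.0336 -0.7823]]
tipmid -90.19716503037732 0.38023123137386605
pred tipmid -91.94165057182312 -2.643522944054512
```

```bash
python3 - <<'E'
from h import *
p=np.load("top6.npz")["p"]
c=p[165:205,190:245]; c=np.clip((c.astype(float)-60)*1.5,0,255); 
c=np.clip(255*((p[165:205,190:245]/255.)**2.2)*1.5,0,255).astype(np.uint8)
save("top6z.png",c,s=14)
E
```

```text
(no output)
```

View pics/top6z.png

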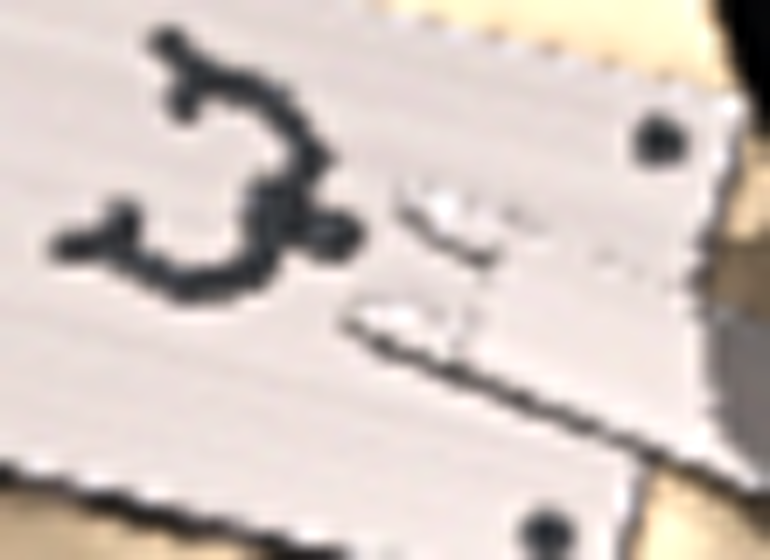

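Emit:
apply_moves:
  hand: [1,1,1,1,1]
  slide:
    - [0,0,0.05]
    - [0,0,0.05]
    - [0,0,0.03]
    - [0,0,0]
    - [0,0,0]
  yaw: [0,0,0,0,0]

```text
t: 7.65
position: [0.4695, 0.085, 0.0572]
ee_rot: [0.814, 0.581, 0.0, 0.0]
force: [0.1, 0.8, -2.7]
finger_gap: 0.0167
```

Emit:
apply_moves:
  hand: [1,1,1,1,1]
  slide:
    - [0,0,0.03]
    - [0,0,0]
    - [0,0,0]
    - [0,0,0]
    - [0,0,0]
  yaw: [0,0,0,0,0]

```text
t: 8.15
position: [0.4695, 0.085, 0.0563]
ee_rot: [0.814, 0.581, 0.0, -0.0]
force: [0.3, -0.8, -1.3]
finger_gap: 0.0168
```

```bash
python3 - <<'E'
from h import *
cur();print(read_state()["torque"])
E
```

```text
t 8.15 clip-equiv x -71.7 y -5.3 mm, h -8.15, z 0.0563; F along -0.7 lat -0.4 z -1.3; gap 0.0168; toolx tilt 0.0001
[-0.02426166  0.02979075 -0.03198166]
```

Emit:
apply_moves:
  hand: [1,1,1,1,1]
  slide:
    - [0,0,0.03]
    - [0,0,0]
    - [0,0,0]
    - [0,0,0]
    - [0,0,0]
  yaw: [0,0,0,0,0]

```text
t: 8.65
position: [0.4696, 0.085, 0.0555]
ee_rot: [0.814, 0.581, 0.0, 0.0]
force: [-0.1, -1.7, 2.3]
finger_gap: 0.0167
```

```bash
python3 - <<'E'
from h import *
cur();print(read_state()["torque"])
E
```

```text
t 8.65 clip-equiv x -71.7 y -5.4 mm, h -8.15, z 0.0555; F along -1.7 lat -0.2 z 2.3; gap 0.0167; toolx tilt 0.0001
[0.08534246 0.07376982 0.02969128]
```

Emit:
apply_moves:
  hand: [1,1,1,1,1]
  slide:
    - [0,0,-0.02]
    - [0.1,0,0]
    - [0.1,0,0]
    - [0.1,0,0]
    - [0.1,0,0]
  yaw: [0,0,0,0,0]

```text
t: 9.15
position: [0.4735, 0.0968, 0.0558]
ee_rot: [0.814, 0.581, 0.0, -0.0]
force: [-0.1, -0.6, -0.8]
finger_gap: 0.0169
```

```bash
python3 - <<'E'
from h import *
cur();
p,d=snapshot("top"); 
c=np.clip(255*((p[160:210,170:245]/255.)**2.2)*1.5,0,255).astype(np.uint8)
save("top7.png",c,s=10)
cur()
E
```

```text
t 9.15 clip-equiv x -59.3 y -7.0 mm, h -8.13, z 0.0558; F along -0.6 lat -0.0 z -0.8; gap 0.0169; toolx tilt 0.0002
t 9.20 clip-equiv x -58.5 y -7.0 mm, h -8.08, z 0.0559; F along 0.6 lat 0.1 z -0.8; gap 0.0170; toolx tilt 0.0012
```

View pics/top7.png

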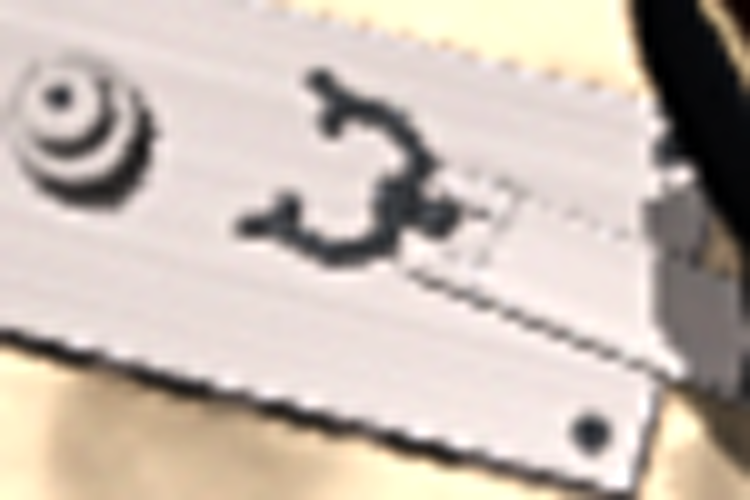

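```bash
cat >> h.py <<'E'
def path(wps,n=5):
    """rows through waypoints (x,y mm,h deg) in groove frame from measured pose, z held; n rows each"""
    s=read_state(); P=np.array(s["position"])[:2]; A=heading(s)
    a=np.radians(GA); u=np.array([np.cos(a),np.sin(a)]); nn=np.array([-u[1],u[0]])
    b=np.radians(A); c=P+np.array([np.cos(b),np.sin(b)])*.1405-G
    c0=np.array([c@u*1e3,c@nn*1e3,A-GA])
    for w in wps:
        print("to",w)
        for i in range(1,n+1):
            k=c0+(np.array(w)-c0)*i/n
            t,ang=fp(k[0]/1e3,k[1]/1e3,k[2]); v=np.array(t[:2])-P; aa=np.radians(A)
            print([round((np.cos(aa)*v[0]+np.sin(aa)*v[1])/.03,3),round((np.sin(aa)*v[0]-np.cos(aa)*v[1])/.03,3)],"yaw",round(-(ang-A)/6,3))
            P=np.array(t[:2]);A=ang
        c0=np.array(w,float)
E
python3 -c "
from h import *
cur();path([(-48,-6.5,4),(-36,-2.5,7),(-27,-.5,3)])"
```

```text
t 9.20 clip-equiv x -58.5 y -7.0 mm, h -8.08, z 0.0559; F along 0.6 lat 0.1 z -0.8; gap 0.0170; toolx tilt 0.0012
to (-48, -6.5, 4)
[np.float64(0.073), np.float64(0.185)] yaw -0.403
[np.float64(0.073), np.float64(0.187)] yaw -0.403
[np.float64(0.074), np.float64(0.19)] yaw -0.403
[np.float64(0.074), np.float64(0.193)] yaw -0.403
[np.float64(0.074), np.float64(0.196)] yaw -0.403
to (-36, -2.5, 7)
[np.float64(0.082), np.float64(0.028)] yaw -0.1
[np.float64(0.082), np.float64(0.029)] yaw -0.1
[np.float64(0.082), np.float64(0.03)] yaw -0.1
[np.float64(0.083), np.float64(0.031)] yaw -0.1
[np.float64(0.083), np.float64(0.031)] yaw -0.1
to (-27, -0.5, 3)
[np.float64(0.062), np.float64(-0.071)] yaw 0.133
[np.float64(0.062), np.float64(-0.072)] yaw 0.133
[np.float64(0.061), np.float64(-0.073)] yaw 0.133
[np.float64(0.061), np.float64(-0.074)] yaw 0.133
[np.float64(0.061), np.float64(-0.075)] yaw 0.133
```

Emit:
apply_moves:
  hand: [1,1,1,1,1]
  slide:
    - [0.08,0.18,0]
    - [0.075,0.185,0]
    - [0.075,0.19,0]
    - [0.075,0.195,0]
    - [0.075,0.195,0]
  yaw: [-0.4,-0.4,-0.4,-0.4,-0.4]

```text
t: 9.7
position: [0.5036, 0.1004, 0.0558]
ee_rot: [0.748, 0.664, -0.0, -0.0]
force: [0.3, -0.7, -0.7]
finger_gap: 0.0168
```

```bash
cat >> h.py <<'E'
def look(n):
    p,d=snapshot("top")
    c=np.clip(255*((p[155:210,160:240]/255.)**2.2)*1.5,0,255).astype(np.uint8)
    save(n,c,s=9.5)
E
python3 -c "
from h import *
cur();look('top8.png');cur();path([(-36,-2.5,7),(-27,-.5,3)])"
```

```text
t 9.70 clip-equiv x -49.0 y -6.4 mm, h 3.95, z 0.0558; F along -0.7 lat -0.4 z -0.7; gap 0.0168; toolx tilt -0.0004
t 9.75 clip-equiv x -48.3 y -7.7 mm, h 4.00, z 0.0559; F along 0.4 lat -1.5 z -1.3; gap 0.0168; toolx tilt 0.0009
to (-36, -2.5, 7)
[np.float64(0.085), np.float64(0.02)] yaw -0.1
[np.float64(0.085), np.float64(0.021)] yaw -0.1
[np.float64(0.085), np.float64(0.022)] yaw -0.1
[np.float64(0.086), np.float64(0.023)] yaw -0.1
[np.float64(0.086), np.float64(0.024)] yaw -0.1
to (-27, -0.5, 3)
[np.float64(0.062), np.float64(-0.071)] yaw 0.133
[np.float64(0.062), np.float64(-0.072)] yaw 0.133
[np.float64(0.061), np.float64(-0.073)] yaw 0.133
[np.float64(0.061), np.float64(-0.074)] yaw 0.133
[np.float64(0.061), np.float64(-0.075)] yaw 0.133
```

View pics/top8.png

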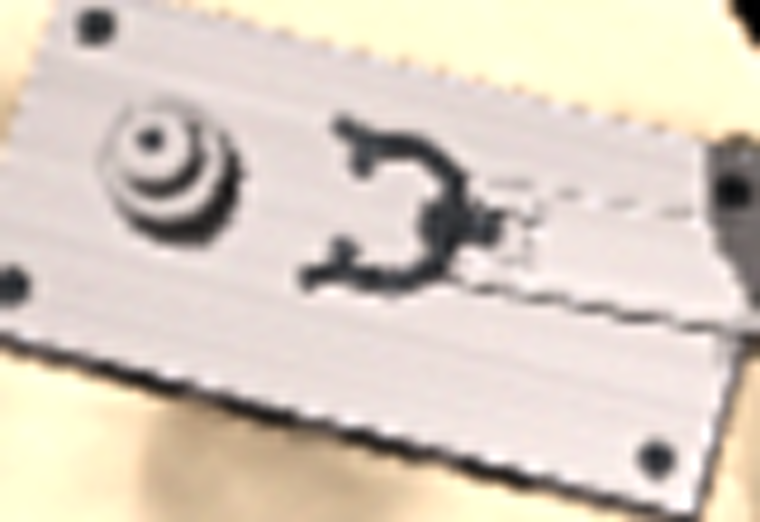

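Emit:
apply_moves:
  hand: [1,1,1,1,1]
  slide:
    - [0.085,0.02,0]
    - [0.085,0.02,0]
    - [0.085,0.02,0]
    - [0.085,0.025,0]
    - [0.085,0.025,0]
  yaw: [-0.1,-0.1,-0.1,-0.1,-0.1]

```text
t: 10.25
position: [0.508, 0.1133, 0.0559]
ee_rot: [0.731, 0.683, -0.0, -0.0]
force: [0.0, 0.3, -1.2]
finger_gap: 0.0169
```

```bash
python3 -c "
from h import *
cur();look('top9.png');cur();path([(-27,-.5,3)])"
```

```text
t 10.25 clip-equiv x -36.3 y -1.1 mm, h 6.91, z 0.0559; F along 0.3 lat 0.0 z -1.2; gap 0.0169; toolx tilt 0.0001
t 10.30 clip-equiv x -35.6 y -1.1 mm, h 6.96, z 0.0560; F along 0.6 lat 0.1 z -1.7; gap 0.0168; toolx tilt 0.0009
to (-27, -0.5, 3)
[np.float64(0.058), np.float64(-0.062)] yaw 0.132
[np.float64(0.058), np.float64(-0.063)] yaw 0.132
[np.float64(0.058), np.float64(-0.063)] yaw 0.132
[np.float64(0.058), np.float64(-0.064)] yaw 0.132
[np.float64(0.058), np.float64(-0.065)] yaw 0.132
```

View pics/top9.png

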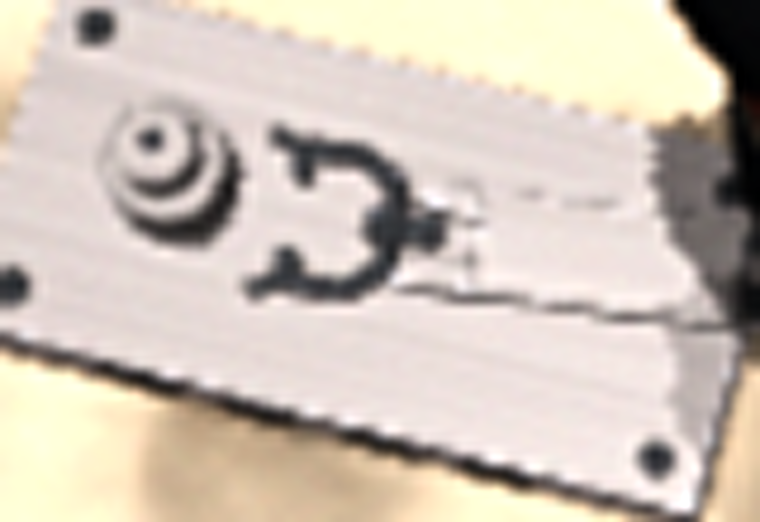

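```bash
cat >> h.py <<'E'
def gf(uvcrop,z,s=9.5,o=(160,155)):
    f=(np.array(uvcrop,float)+.5)/s-.5+np.array(o)
    a=np.radians(GA); u=np.array([np.cos(a),np.sin(a)]); n=np.array([-u[1],u[0]])
    v=toworld("top",f,z=z)[:,:2]-G
    return (1e3*np.c_[v@u,v@n]).round(1)
E
python3 -c "
from h import *
print(gf([(152,138)],.0715),gf([(300,178),(290,262),(440,232),(278,134),(252,288)],.035))
print(gf([(412,190),(393,288)],.035))
"
```

```text
[[ 0.3 -1.1]] [[-27.3  -9.2]
 [-31.   11.4]
 [-63.5  -4.7]
 [-19.1 -18.4]
 [-24.   19.8]]
[[-54.1 -13.1]
 [-56.5  11.4]]
```

```bash
python3 -c "
from h import *
path([(-25,-1.4,1)])"
```

```text
to (-25, -1.4, 1)
[np.float64(0.071), np.float64(-0.087)] yaw 0.199
[np.float64(0.071), np.float64(-0.088)] yaw 0.199
[np.float64(0.072), np.float64(-0.09)] yaw 0.199
[np.float64(0.072), np.float64(-0.091)] yaw 0.199
[np.float64(0.072), np.float64(-0.093)] yaw 0.199
```

Emit:
apply_moves:
  hand: [1,1,1,1,1]
  slide:
    - [0.07,-0.085,0]
    - [0.07,-0.09,0]
    - [0.07,-0.09,0]
    - [0.07,-0.09,0]
    - [0.07,-0.09,0]
  yaw: [0.2,0.2,0.2,0.2,0.2]

```text
t: 10.8
position: [0.4957, 0.1251, 0.056]
ee_rot: [0.766, 0.643, -0.0, -0.0]
force: [-0.2, 0.3, -0.8]
finger_gap: 0.0167
```

```bash
python3 -c "
from h import *
cur();look('top10.png');cur()"
```

```text
t 10.80 clip-equiv x -26.0 y -1.8 mm, h 0.76, z 0.0560; F along 0.2 lat 0.2 z -0.8; gap 0.0167; toolx tilt 0.0000
t 10.85 clip-equiv x -25.4 y -1.1 mm, h 0.79, z 0.0560; F along 0.1 lat 0.3 z -1.6; gap 0.0170; toolx tilt 0.0004
```

View pics/top10.png

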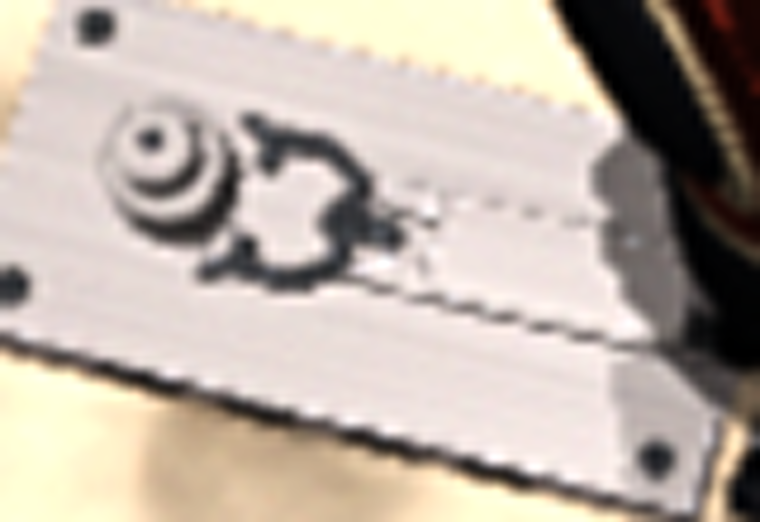

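```bash
python3 -c "
from h import *
print(gf([(152,138)],.0715),gf([(268,162),(240,248),(400,236),(250,120),(205,272)],.035))
"
```

```text
[[ 0.3 -1.1]] [[-18.8 -11.1]
 [-18.4  11.1]
 [-54.5  -1.4]
 [-11.6 -20.1]
 [-12.1  18.8]]
```

Emit:
apply_moves:
  hand: [1,1,1,1,1]
  slide:
    - [0.035,0.005,0]
    - [0.035,0.005,0]
    - [0.035,0.005,0]
    - [0.035,0,0]
    - [0.035,0,0]
  yaw: [0.05,0.05,0.03,0,0]

```text
t: 11.35
position: [0.4976, 0.1298, 0.0559]
ee_rot: [0.77, 0.638, 0.0, 0.0]
force: [0.3, -0.1, -1.2]
finger_gap: 0.0168
```

```bash
python3 -c "
from h import *
cur()"
```

```text
t 11.35 clip-equiv x -20.9 y -4.5 mm, h 0.06, z 0.0559; F along -0.0 lat -0.4 z -1.2; gap 0.0168; toolx tilt 0.0000
```

Emit:
apply_moves:
  hand: [1,1,1,1,1]
  slide:
    - [0.01,-0.035,0]
    - [0.01,-0.035,0]
    - [0.01,-0.035,0]
    - [0,0,0]
    - [0,0,0]
  yaw: [0,0,0,0,0]

```text
t: 11.85
position: [0.4945, 0.1314, 0.0559]
ee_rot: [0.77, 0.638, 0.0, -0.0]
force: [0.2, 1.1, -2.4]
finger_gap: 0.0172
```

```bash
python3 -c "
from h import *
cur();look('top11.png');cur()"
```

```text
t 11.85 clip-equiv x -20.0 y -1.1 mm, h 0.09, z 0.0559; F along 1.2 lat 0.0 z -2.4; gap 0.0172; toolx tilt 0.0001
t 11.90 clip-equiv x -20.0 y -1.2 mm, h 0.07, z 0.0560; F along 1.2 lat -0.1 z -2.2; gap 0.0170; toolx tilt 0.0001
```

View pics/top11.png

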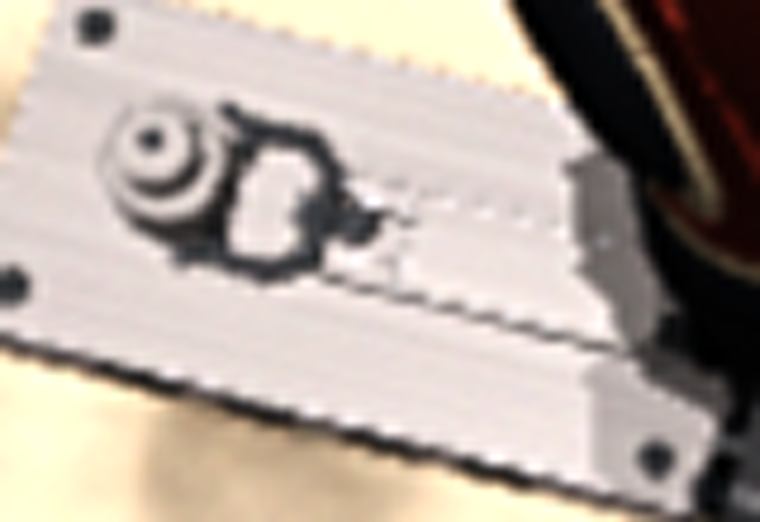

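Emit:
apply_moves:
  hand: [1,1,1,1,1]
  slide:
    - [0.03,0,0]
    - [0.03,0,0]
    - [0.03,0,0]
    - [0.03,0,0]
    - [0.03,0,0]
  yaw: [0,0,0,0,0]

```text
t: 12.4
position: [0.4951, 0.1351, 0.0559]
ee_rot: [0.77, 0.638, -0.001, 0.0]
force: [-1.0, -2.5, -0.6]
finger_gap: 0.0167
```

```bash
python3 -c "
from h import *
cur()"
```

```text
t 12.40 clip-equiv x -16.3 y -1.0 mm, h 0.06, z 0.0559; F along -2.6 lat 0.5 z -0.6; gap 0.0167; toolx tilt -0.0015
```

Contact is starting (about 2.6 N), so I'll continue slowly.

Emit:
apply_moves:
  hand: [1,1,1,1,1]
  slide:
    - [0.03,0,0]
    - [0.03,0,0]
    - [0.03,0,0]
    - [0.03,0,0]
    - [0,0,0]
  yaw: [0,0,0,0,0]

```text
t: 12.9
position: [0.495, 0.1363, 0.0558]
ee_rot: [0.771, 0.637, -0.003, 0.001]
force: [-1.9, -6.6, 2.8]
finger_gap: 0.017
```

```bash
python3 -c "
from h import *
cur()"
```

```text
t 12.90 clip-equiv x -15.1 y -0.9 mm, h -0.02, z 0.0558; F along -6.9 lat 0.6 z 2.8; gap 0.0170; toolx tilt -0.0055
```

Emit:
apply_moves:
  hand: [1,1,1,1,1]
  slide:
    - [0.03,0,0]
    - [0.03,0,0]
    - [0.03,0,0]
    - [0.03,0,0]
    - [0,0,0]
  yaw: [0,0,0,0,0]

```text
t: 13.4
position: [0.4949, 0.1372, 0.0559]
ee_rot: [0.771, 0.637, -0.005, 0.002]
force: [-3.6, -10.9, 6.6]
finger_gap: 0.0168
```

```bash
python3 -c "
from h import *
cur();look('top12.png');cur()"
```

```text
t 13.40 clip-equiv x -14.2 y -0.9 mm, h -0.10, z 0.0559; F along -11.4 lat 1.4 z 6.6; gap 0.0168; toolx tilt -0.0099
t 13.45 clip-equiv x -14.2 y -0.9 mm, h -0.10, z 0.0559; F along -10.5 lat 0.5 z 5.4; gap 0.0166; toolx tilt -0.0098
```

View pics/top12.png

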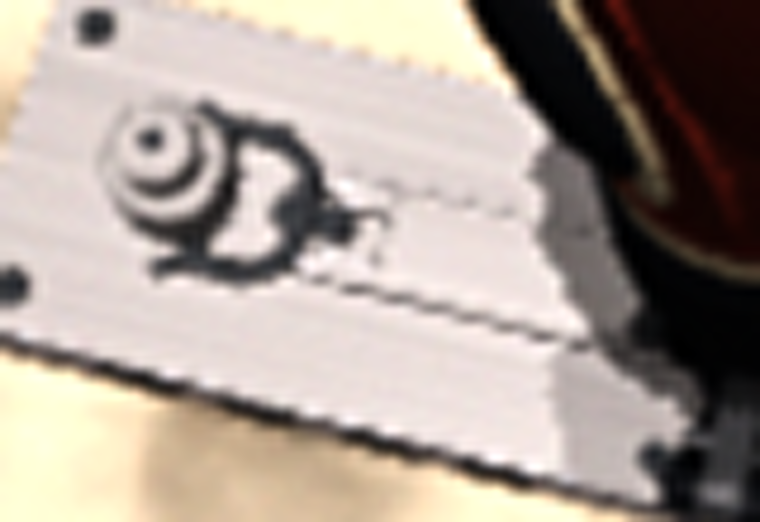

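Emit:
apply_moves:
  hand: [1,1,1,1,1]
  slide:
    - [0.03,0,-0.02]
    - [0.03,0,-0.01]
    - [0.03,0,0]
    - [0,0,0]
    - [0,0,0]
  yaw: [0,0,0,0,0]

```text
t: 13.95
position: [0.4948, 0.139, 0.0563]
ee_rot: [0.771, 0.636, -0.006, 0.002]
force: [-3.3, -11.0, 4.4]
finger_gap: 0.0169
```

```bash
python3 -c "
from h import *
cur()"
```

```text
t 13.95 clip-equiv x -12.5 y -0.5 mm, h -0.14, z 0.0563; F along -11.4 lat 1.2 z 4.4; gap 0.0169; toolx tilt -0.0117
```

Emit:
apply_moves:
  hand: [1,1,1,1,1]
  slide:
    - [0.03,0,0]
    - [0.03,0,0]
    - [0.03,0,0]
    - [0,0,0]
    - [0,0,0]
  yaw: [0,0,0,0,0]

```text
t: 14.45
position: [0.4949, 0.1406, 0.0562]
ee_rot: [0.772, 0.636, -0.007, 0.002]
force: [-4.4, -13.0, 4.7]
finger_gap: 0.0168
```

```bash
python3 -c "
from h import *
cur()"
```

```text
t 14.45 clip-equiv x -10.9 y -0.4 mm, h -0.18, z 0.0562; F along -13.6 lat 1.9 z 4.7; gap 0.0168; toolx tilt -0.0134
```

Emit:
apply_moves:
  hand: [1,1,1,1,1]
  slide:
    - [0.03,0,0]
    - [0.03,0,0]
    - [0.03,0,0]
    - [0,0,0]
    - [0,0,0]
  yaw: [0,0,0,0,0]

```text
t: 14.95
position: [0.4977, 0.1494, 0.0567]
ee_rot: [0.771, 0.637, -0.001, 0.0]
force: [-1.3, -4.7, -2.5]
finger_gap: 0.0167
```

```bash
python3 -c "
from h import *
cur()"
```

```text
t 14.95 clip-equiv x -1.7 y -1.0 mm, h 0.00, z 0.0567; F along -4.9 lat 0.4 z -2.5; gap 0.0167; toolx tilt -0.0021
```

It snapped: the fork jumped about 9 mm and the force fell. I'll press gently to confirm it's home.

Emit:
apply_moves:
  hand: [1,1,1,1,1]
  slide:
    - [0.03,0,0]
    - [0.03,0,0]
    - [0.03,0,0]
    - [0,0,0]
    - [0,0,0]
  yaw: [0,0,0,0,0]

```text
t: 15.45
position: [0.4976, 0.1496, 0.0564]
ee_rot: [0.771, 0.637, -0.003, 0.001]
force: [-0.8, -8.4, 1.5]
finger_gap: 0.017
```

```bash
python3 -c "
from h import *
cur();look('top13.png');cur()"
```

```text
t 15.45 clip-equiv x -1.6 y -1.1 mm, h -0.07, z 0.0564; F along -8.4 lat -0.8 z 1.5; gap 0.0170; toolx tilt -0.0069
t 15.50 clip-equiv x -1.5 y -1.1 mm, h -0.07, z 0.0564; F along -9.2 lat 1.2 z 1.9; gap 0.0165; toolx tilt -0.0069
```

View pics/top13.png

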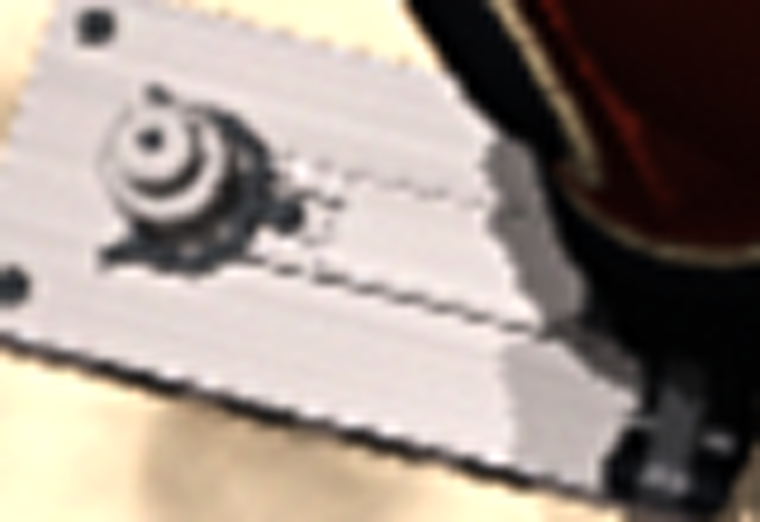

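Emit:
apply_moves:
  hand: [1,1,1,1,1]
  slide:
    - [0.03,0,0]
    - [0.03,0,0]
    - [0.03,0,0]
    - [0,0,0]
    - [0,0,0]
  yaw: [0,0,0,0,0]

```text
t: 16.0
position: [0.4975, 0.1498, 0.0563]
ee_rot: [0.771, 0.636, -0.006, 0.002]
force: [-2.8, -12.9, 2.7]
finger_gap: 0.017
```

```bash
python3 -c "
from h import *
cur();print(gf([(300,218),(158,90),(105,257)],.035))"
```

```text
t 16.00 clip-equiv x -1.4 y -1.2 mm, h -0.16, z 0.0563; F along -13.2 lat 0.3 z 2.7; gap 0.0170; toolx tilt -0.0111
[[-30.2   0.3]
 [ 12.1 -21.7]
 [ 12.1  21.3]]
```

Emit:
apply_moves:
  hand: [1,1,1,1,1]
  slide:
    - [-0.2,0,-0.02]
    - [-0.3,0,-0.02]
    - [-0.4,0,-0.02]
    - [-0.5,0,-0.1]
    - [-0.5,0,-0.5]
  yaw: [0,0,0,0,0]

```text
t: 16.5
position: [0.4874, 0.099, 0.0759]
ee_rot: [0.77, 0.638, -0.001, -0.001]
force: [0.6, -0.8, -1.9]
finger_gap: 0.0171
```

```bash
python3 -c "
from h import *
cur();p,d=snapshot('top');save('top14.png',p,s=1.5);save('top14z.png',p,(160,150,235,210),10)
print(read_state()['position'])"
```

```text
t 16.50 clip-equiv x -53.2 y -0.2 mm, h 0.10, z 0.0759; F along -0.7 lat -0.7 z -1.9; gap 0.0171; toolx tilt -0.0009
[0.4883408  0.0954375  0.07823286]
```

View pics/top14z.png

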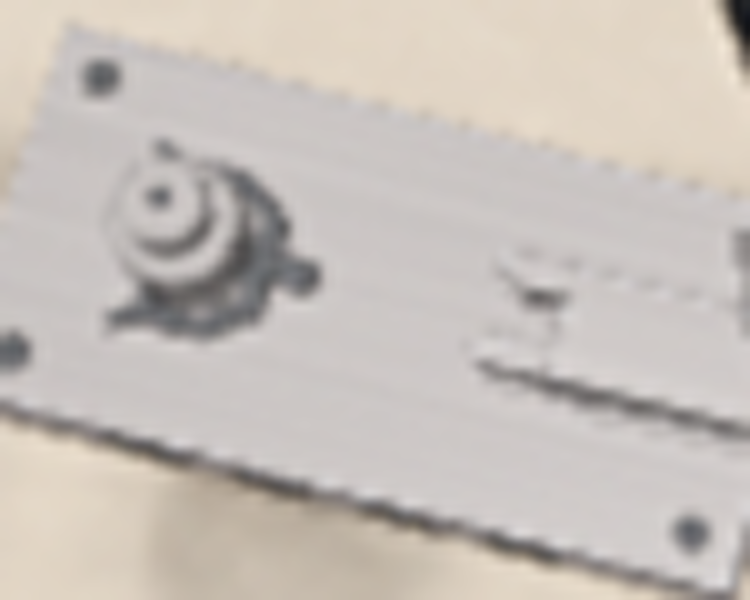

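View pics/top14.png

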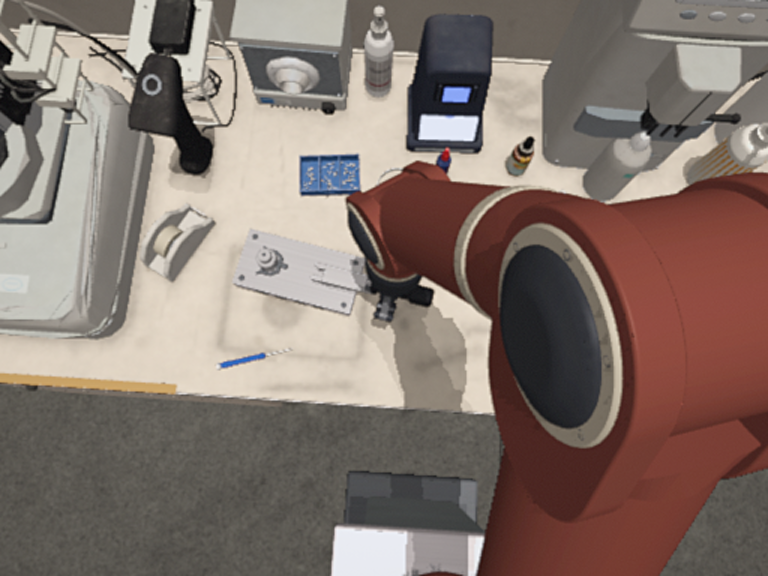

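Emit:
apply_moves:
  hand: [1,1,1,1,1]
  slide:
    - [-0.4,0,-0.8]
    - [-0.3,0,-0.8]
    - [0,0,-0.6]
    - [0,0,-0.3]
    - [0,0,0]
  yaw: [0,0,0,0,0]

```text
t: 17.05
position: [0.4856, 0.0797, 0.1527]
ee_rot: [0.77, 0.638, 0.002, 0.001]
force: [0.2, 0.1, -1.7]
finger_gap: 0.017
```

```bash
python3 -c "
from h import *
plan([.440,-.030,.15],3.2,0.9)"
```

```text
t 17.05 pos [0.4856 0.0797 0.1527] head 79.26 F [ 0.2  0.1 -1.7] gap 0.017
([-0.298, -0.062, 0.007], np.float64(0.975))
([-0.303, -0.032, 0.007], np.float64(0.975))
([-0.305, -0.001, 0.007], np.float64(0.975))
([-0.303, 0.03, 0.007], np.float64(0.975))
([-0.298, 0.061, 0.007], np.float64(0.975))
([-0.291, 0.091, 0.007], np.float64(0.975))
([-0.28, 0.121, 0.007], np.float64(0.975))
([-0.266, 0.148, 0.007], np.float64(0.975))
([-0.25, 0.175, 0.007], np.float64(0.975))
([-0.23, 0.199, 0.007], np.float64(0.975))
([-0.209, 0.222, 0.007], np.float64(0.975))
([-0.185, 0.242, 0.007], np.float64(0.975))
([-0.16, 0.26, 0.007], np.float64(0.975))
```

Emit:
apply_moves:
  hand: [1,1,1,1,1]
  slide:
    - [-0.3,-0.06,0]
    - [-0.305,-0.03,0]
    - [-0.305,0,0]
    - [-0.305,0.03,0]
    - [-0.3,0.06,0]
  yaw: [0.975,0.975,0.975,0.975,0.975]

```text
t: 17.55
position: [0.4664, 0.037, 0.1504]
ee_rot: [0.907, 0.421, -0.001, -0.0]
force: [0.4, -1.2, -2.0]
finger_gap: 0.0165
```

Emit:
apply_moves:
  hand: [1,1,1,1,1]
  slide:
    - [-0.29,0.09,0]
    - [-0.28,0.12,0]
    - [-0.265,0.15,0]
    - [-0.25,0.175,0]
    - [-0.23,0.2,0]
  yaw: [0.975,0.975,0.975,0.975,0.975]

```text
t: 18.05
position: [0.449, -0.0051, 0.1505]
ee_rot: [0.984, 0.179, -0.001, -0.0]
force: [-0.2, 0.6, -2.3]
finger_gap: 0.0166
```

Emit:
apply_moves:
  hand: [1,1,1,1,1]
  slide:
    - [-0.21,0.22,0]
    - [-0.185,0.24,0]
    - [-0.16,0.26,0]
    - [0,0,0]
    - [0,0,0]
  yaw: [0.975,0.975,0.975,0,0]

```text
t: 18.55
position: [0.439, -0.0299, 0.151]
ee_rot: [1.0, 0.029, -0.001, -0.0]
force: [0.6, 0.8, -2.6]
finger_gap: 0.0169
```

```bash
python3 -c "
from h import *
plan([.440,-.030,.04],3.2,0.9)
p,d=snapshot('wrist');save('w6.png',p,s=1.5)"
```

```text
t 18.55 pos [ 0.439  -0.0299  0.151 ] head 3.38 F [ 0.6  0.8 -2.6] gap 0.0169
([0.007, 0.001, 0.74], np.float64(0.006))
([0.007, 0.001, 0.74], np.float64(0.006))
([0.007, 0.001, 0.74], np.float64(0.006))
([0.007, 0.001, 0.74], np.float64(0.006))
([0.007, 0.001, 0.74], np.float64(0.006))
```

View pics/w6.png

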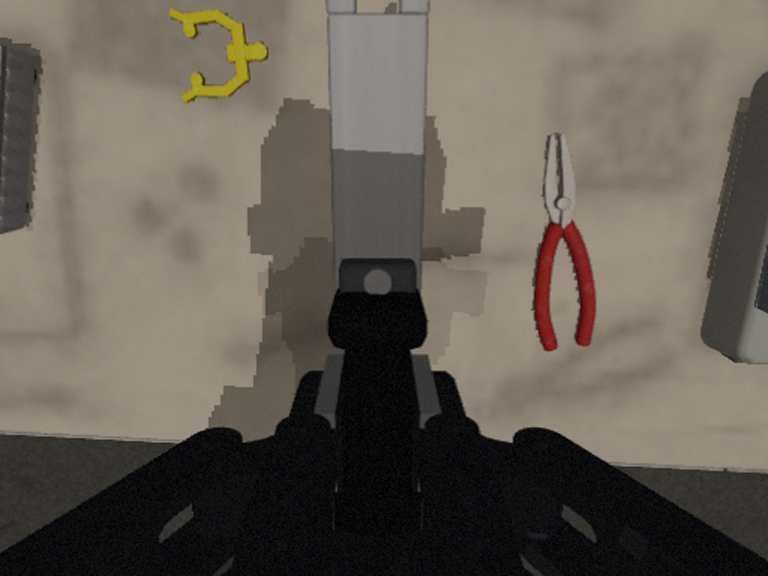

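Clear ground below, and the fork hasn't shifted in the grip. Lowering.

Emit:
apply_moves:
  hand: [1,1,1,1,1]
  slide:
    - [0.03,0,0.9]
    - [0,0,0.95]
    - [0,0,0.95]
    - [0,0,0.7]
    - [0,0,0.3]
  yaw: [0,0,0,0,0]

```text
t: 19.1
position: [0.4395, -0.0295, 0.0358]
ee_rot: [1.0, 0.029, -0.001, -0.001]
force: [-1.1, 0.4, -2.0]
finger_gap: 0.0167
```

Emit:
apply_moves:
  hand: [1,1,1,1,1]
  slide:
    - [0,0,0.15]
    - [0,0,0.1]
    - [0,0,0.04]
    - [0,0,0]
    - [0,0,0]
  yaw: [0,0,0,0,0]

```text
t: 19.6
position: [0.4405, -0.0304, 0.0295]
ee_rot: [1.0, 0.028, 0.001, -0.0]
force: [0.8, 0.6, -1.9]
finger_gap: 0.0171
```

Emit:
apply_moves:
  hand: [1,1,1,1,1]
  slide:
    - [0,0,0.06]
    - [0,0,0.03]
    - [0,0,0.03]
    - [0,0,0]
    - [0,0,0]
  yaw: [0,0,0,0,0]

```text
t: 20.1
position: [0.4401, -0.0304, 0.0257]
ee_rot: [1.0, 0.028, 0.0, -0.0]
force: [-1.2, 0.5, 6.4]
finger_gap: 0.0167
```

Bench contact felt. Opening gently to about half-way, then fully before lifting.

Emit:
apply_moves:
  hand: [0.5,0.3,0.1,0,0]
  slide:
    - [0,0,0]
    - [0,0,0]
    - [0,0,0]
    - [0,0,0]
    - [0,0,0]
  yaw: [0,0,0,0,0]

```text
t: 20.6
position: [0.4401, -0.0304, 0.0252]
ee_rot: [1.0, 0.028, -0.0, -0.0]
force: [-0.2, 0.7, 0.1]
finger_gap: 0.043
```

Emit:
apply_moves:
  hand: [0,0,0,0,0]
  slide:
    - [0,0,-0.2]
    - [0,0,-0.5]
    - [0,0,-0.8]
    - [0,0,-0.9]
    - [0,0,-0.9]
  yaw: [0,0,0,0,0]

```text
t: 21.1
position: [0.4397, -0.0304, 0.1256]
ee_rot: [1.0, 0.028, -0.0, -0.0]
force: [1.3, 0.0, 0.0]
finger_gap: 0.0424
```

Emit:
apply_moves:
  hand: [-0.5,-1,-1,-1,-1]
  slide:
    - [0,0.5,-0.9]
    - [0,0.9,-0.8]
    - [0,0.9,-0.5]
    - [0,0.9,0]
    - [0,0.5,0]
  yaw: [0,0,0,0,0]

```text
t: 21.6
position: [0.4462, -0.1438, 0.1915]
ee_rot: [1.0, 0.027, 0.001, 0.001]
force: [-0.2, -0.6, -0.7]
finger_gap: 0.0854
```

Emit:
apply_moves:
  hand: [-1,-1,-1,-1,-1]
  slide:
    - [0,0.9,0]
    - [0,0.9,0]
    - [0,0.9,0]
    - [0,0.9,0]
    - [0,0.9,0]
  yaw: [0,0,0,0,0]

```text
t: 22.1
position: [0.4535, -0.2769, 0.1906]
ee_rot: [1.0, 0.028, -0.0, -0.0]
force: [0.2, 0.3, 0.6]
finger_gap: 0.0857
```

```bash
python3 -c "
from h import *
s=read_state();print(s['t'],s['position'],s['force'],s['finger_gap'])
p,d=snapshot('top');save('topf.png',p,s=1.5);save('topfz.png',p,(155,145,255,215),7.5)
p,d=snapshot('side');save('sidef.png',p,s=1.5);save('sidefz.png',p,(200,140,330,270),5)
s=read_state();print(s['t'],s['force'])"
```

```text
22.1 [ 0.45348516 -0.27687654  0.19064766] [0.17957525 0.32947696 0.61863263] 0.08573304351382774
22.2 [-0.28384267 -0.3869604  -0.36388005]
```

View pics/topf.png

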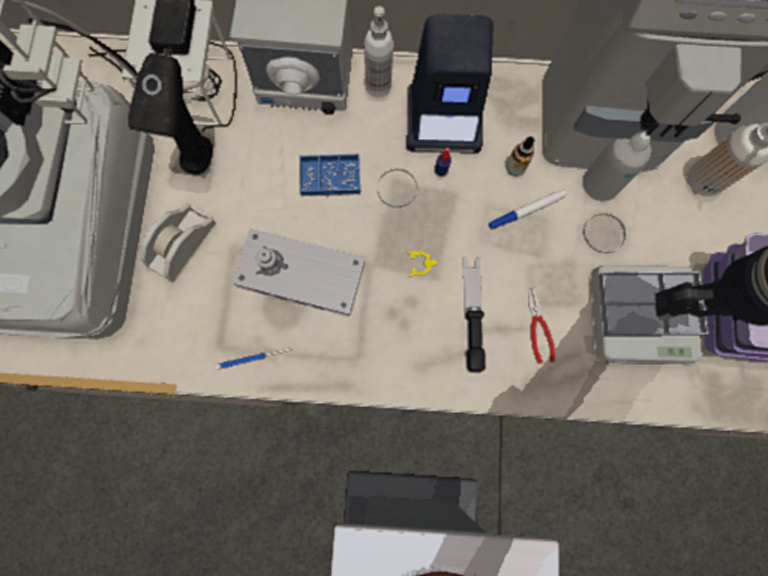

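View pics/topfz.png

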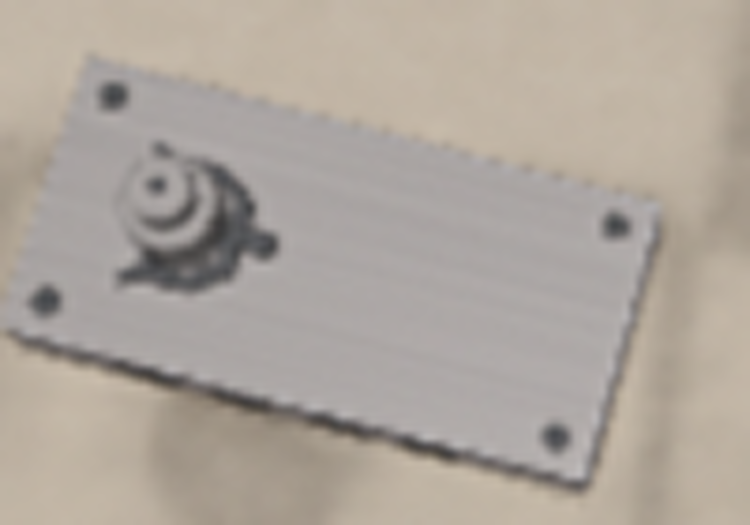

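View pics/sidefz.png

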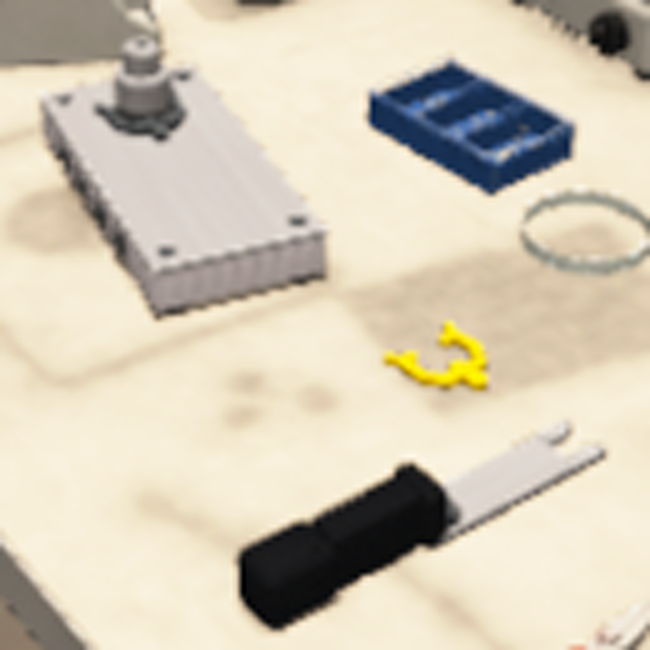

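The clip is seated in the groove around the spindle. The fork lies flat in the open, and the pliers and screwdriver haven't moved. I'll let the arm settle for one call, then hand in.

Emit:
apply_moves:
  hand: [-1,-1,-1,-1,-1]
  slide:
    - [0,0,0]
    - [0,0,0]
    - [0,0,0]
    - [0,0,0]
    - [0,0,0]
  yaw: [0,0,0,0,0]

```text
t: 22.7
position: [0.454, -0.2753, 0.1904]
ee_rot: [1.0, 0.029, 0.0, -0.0]
force: [0.4, -0.1, 0.3]
finger_gap: 0.0859
```

```bash
python3 -c "
from h import *
print(hand_in())"
```

```text
the job is handed in; nothing more can be done
None
```

I seated the steel clip in the spindle's groove with the fork, laid the fork flat on the open bench and let go. I handed in at 22.7 s of the 51 s.

**Push:** I took the fork by its waist and caught the clip's tab in the slot. I straightened the clip on the ledge, then pushed it square into the groove. The highest push I read was about 13.6 N. It then jumped about 9 mm as the clip snapped in. A gentle check press rose to about 13 N with only about 0.3 mm of travel, so it was hard against home. Forces were read only at the end of each half-second move, so a brief peak in between would not show.

**Last checks:**
- **Clip:** the top picture before letting the fork go put the tab end at about -30 mm from the spindle axis; fully home is -31 mm. The final top and side pictures show the clip around the spindle.
- **Fork:** it lies flat close to where it started, well clear of the block.
- **Other items:** the red pliers and blue screwdriver look unmoved in the top picture.
- **Robot:** the gripper was open and clear of everything, reading about 0 N.

**Disagreement:** when the clip was home, the arm's own position put it 1.4 mm short along the push and 1.2 mm to one side. That is within the roughly 2 mm calibration accuracy, so I relied on the force rise and the pictures.

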